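# Put the bench bottles back in their colour-coded holders

## Task

Stand each of the four small bottles in its own anti-tip holder: the red-capped flux bottle in the red one, the blue bottle in the blue one, the larger amber oil bottle in the yellow one and the smaller amber oil bottle, which was left in the red holder and must come out first, in the green one. Keep the bottles upright, set each down gently on the floor of its holder, inside the rim, and let go; leave the eye loupe and the gold-lidded tin where they are.

Things in the scene. Friction and masses are not known exactly. Their poses are not given: they have to be found in the camera images.
- flux_bottle: tallest bottle: cream white with a red band and a red cap, 28 mm across, 61 mm tall with its cap (the straight-sided body ends about 40 mm up and narrows to a cap 17 mm across). Stands upright, round; loose, rigid and closed, about 40 g. Origin: centre of its underside, z up along the bottle.
- blue_bottle: smallest bottle: blue with a white cap, 24 mm across, 40 mm tall (body to about 27 mm up, cap 15 mm across). Stands upright, round; loose, rigid and closed, about 30 g. Origin: centre of its underside, z up along the bottle.
- amber_large: larger of the two brown amber bottles with black caps (its label has a red band), 30 mm across, 56 mm tall (body to about 38 mm up, cap 19 mm across). Stands upright, round; loose, rigid and closed, about 50 g. Origin: centre of its underside, z up along the bottle.
- amber_small: smaller of the two brown amber bottles with black caps (its label has a blue band), 26 mm across, 47 mm tall (body to about 31 mm up, cap 16 mm across). At the start it stands in the red holder. Stands upright, round; loose, rigid and closed, about 40 g. Origin: centre of its underside, z up along the bottle.
- holder_red: fixed heavy bottle holder, a round red dish: outside 67 mm across, rim 10 mm high, a round recess about 46 mm across at its open mouth with a level steel floor 4 mm above the bench. It does not move. Origin: centre of its underside on the bench, z up.
- holder_blue: fixed heavy bottle holder, a round blue dish: outside 67 mm across, rim 10 mm high, a round recess about 46 mm across at its open mouth with a level steel floor 4 mm above the bench. It does not move. Origin: centre of its underside on the bench, z up.
- holder_yellow: fixed heavy bottle holder, a round yellow dish: outside 67 mm across, rim 10 mm high, a round recess about 46 mm across at its open mouth with a level steel floor 4 mm above the bench. It does not move. Origin: centre of its underside on the bench, z up.
- holder_green: fixed heavy bottle holder, a round green dish: outside 67 mm across, rim 10 mm high, a round recess about 46 mm across at its open mouth with a level steel floor 4 mm above the bench. It does not move. Origin: centre of its underside on the bench, z up.
- loupe: black eye loupe with a white band and a glass top, a bystander: 38 mm across, 31 mm tall, loose. Origin: centre of its underside.
- gold_tin: flat round parts tin with a gold lid, a bystander: 48 mm across, 18 mm tall, loose. Origin: centre of its underside.
Not all that is in view belongs to the job. Leave any purple look-alike of the flux_bottle alone.

How it is judged:
By the outcome, as a careful person would: the job done as asked, in the order asked, and still so for the second after the job is handed in, with the robot touching nothing.
It also fails if it takes over 99 s, if anything falls off the work surface, if the arm or the gripper's body presses on something with over 40 N, if the wrist force passes 120 N, or if a joint passes its speed limit or range.

## Robot

A 6-joint arm with a two-finger parallel gripper is mounted at the origin on a cart in front of the work surface, level with it; the furniture and walls round the work are solid. World frame = base frame: x ahead of the robot, y to its left, z up, the work surface at z = 0. Lengths are in mm, angles in rad, forces in N, time in s.
With the tool pointing down it reaches from about 275 to 875 mm from the base axis. Payload 12.5 kg.
Tool frame: the origin (TCP) lies midway between the tips of the shut fingers; the grasp point (between the pads) lies 19 mm behind it; z points along the fingers, y is the direction in which the jaws open and shut (so a half turn about z gives the same grasp; the last joint's range is limited). The gripper opens to 85 mm and grips with 20 to 120 N. Pads are 22 mm wide; open, the fingers measure 114 mm over their backs; the gripper's body (76 mm by 85 mm) begins 54 mm behind the grasp point. The pads swing forward as they close: fully open they stand 13 mm farther back than shut.
Start: joints at [1.145, 0.351, 1.652, -0, 1.139, -0.085], TCP at [183.801, 518.364, 195.59] pointing down, gripper open.
Joint ranges: [-2.75, 2.75], [-0.79, 2.1], [0.01, 2.65], [-1.57, 4.71], [0.07, 3.14], [-2.87, 2.87]. Speed limits (rad/s): [2.22, 2.22, 2.79, 3.14, 3.14, 3.14].

## Interface

Orientations are given as a rotation vector (axis times angle).
In Python, from cell import r, optics, close_job, finder gives the robot as it stands.
- The arm moves only by the tool apply_moves, never from a script. Its argument "targets" is one flat list of numbers, 4 for each row, row after row: the shift along the tool's x, y, z in mm, then the turn about the tool's z in rad. In form: [x, y, z, roll, x, y, z, roll, ...]. A call has 1 to 10 rows; each row shifts and turns the pose as measured when the row begins, along the tool's axes as they then stand; what a row does not reach is not made up. A row lasts 1/8 s, in which the tool goes at most 62.5 mm and 10.7 degrees, less where a joint would pass 70% of its speed; a pose out of reach is approached as far as the arm can. A call is refused whole if a number of a shift passes 62.5 or a number of a turn 0.188, either way. A call with a gripper value outside its range is refused whole. "claw" is the opening, from 0 (shut) to 1 (fully open), set as the call begins (left out, the last holds). The fingers move at their own pace and stop on an object; "squeeze" is the grip in N (left out, the last holds). Time passes only in rows, so rows that do not move let the fingers close. It gives the time, the measured TCP pose, the force and the opening at its end, in the units of the state.
- r.read_state(): the state, without advancing time (a new reading comes with each control period).
- optics.read_camera(name): name is "side" or "top"; returns a dict with "image" (400x640x3 uint8, red, green, blue), "fx", "fy", "cx", "cy" (pixels), "R" (3x3) and "t" (3): a world point X has camera coordinates R X + t. Camera axes: x right, y down, z forward; pixel columns grow to the right and rows downward; lengths in mm; the calibration is good to about 2 mm. A picture is of the moment at which its call begins. There is no depth.
- close_job(): hands the job in, once; it reports no verdict.
Trained networks look in the newest picture that a camera, given by its name, has taken for a name from the list of things; names that differ only in an ending like _2 or _b are one class to them, and where a whole thing is asked for, a point or a joint stands for the part that bears it (a point fixed in the world has none). Each returns a list of dicts, best first, with "p" (0 to 1); they miss things now and then, are a little off and sometimes report something else, mostly with a low value. They report only what shows in the picture. A call takes as long as a camera call. They do not tell look-alikes from the thing itself.
- finder.trace(camera, name): "pixels" (400x640 bool, what is visible of it) and "position" ([column, row] as shares, 0 to 1, of the picture: columns of its width, rows of its height, amid what is visible of it).
- finder.mark_of(camera, name): "position" ([column, row] as shares, 0 to 1, of the picture: columns of its width, rows of its height: a listed point, or the origin of a listed thing).
The state is a dict: "time": time; "joint_pos": joint angles; "qd": joint speeds; "effort": joint torques, N m; "eef_pos": TCP position; "ee_rot": TCP orientation; "contact_force": force on the tool from outside, world axes, zero at the start; "ft_torque": the same for the moment, N m; "gripper_width": finger opening in mm.
Only numpy, scipy, OpenCV 4.12 (cv2) and the standard library are available. Lean on these libraries where they do the work, as an engineer would, in place of code of your own. Each camera call takes 0.05 s, during which the arm holds its last target.

## Working session

There is one attempt and no reset: what is moved stays moved. The work goes in short steps, Python scripts to look and compute and a tool call to move; the robot and the scene stay as the last step left them, time stands still between calls to the robot, and variables do not carry over. Pictures are saved under pics/ and viewed, and the job is handed in when it is done.

Besides the shell and the picture viewer there is one more tool, called by a JSON object that holds its "fn" and its "kwargs", one argument or row to a line. apply_moves: Moves the arm, as the interface text tells. Its arguments: {"type":"object","properties":{"targets":{"type":"array","items":{"type":"number"}},"claw":{"type":"number"},"squeeze":{"type":"number"}},"required":["targets"]}

```bash
ls; mkdir -p pics
python3 - <<'E'
from cell import r,optics
import cv2,numpy as np
s=r.read_state();print(s)
for n in("side","top"):
    c=optics.read_camera(n);cv2.imwrite(f"pics/{n}0.png",c["image"][:,:,::-1])
    print(n,c["fx"],c["fy"],c["cx"],c["cy"],c["R"],c["t"])
E
```

```text
pics
{'time': 0.0, 'joint_pos': array([ 1.14536615e+00,  3.51227690e-01,  1.65248668e+00, -3.75598764e-06,
        1.13909484e+00, -8.45827848e-02]), 'qd': array([ 0.00042642, -0.00015187,  0.00188953,  0.00016788,  0.00052355,
       -0.00055102]), 'effort': array([-3.17256017e-03, -5.06092823e+01, -2.91408902e+01, -2.44114717e-04,
        4.58823240e-03, -3.29216402e-05]), 'eef_pos': array([183.65834759, 518.00265873, 195.0393395 ]), 'ee_rot': array([-5.32759857e-01, -3.09578109e+00,  1.85035108e-03]), 'contact_force': array([-0.26447655, -0.15918848,  0.03224382]), 'ft_torque': array([-0.03186626, -0.02802752,  0.02011809]), 'gripper_width': 85.74139780342193}
side 494.10149367838136 494.10149367838136 324.4792355461711 199.0047641146402 [[ 0.97713617 -0.21171063 -0.01958349]
 [-0.13876817 -0.56525697 -0.81315924]
 [ 0.16108475  0.79728487 -0.58171173]] [-461.63759073  158.08913165  748.96430601]
top 464.31729798157124 464.31729798157124 320.8414969181065 193.20084151372936 [[ 0.09699526 -0.99526671  0.00600749]
 [-0.97222819 -0.09603824 -0.21342211]
 [ 0.21298887  0.01486028 -0.97694161]] [ 82.07931787 505.79931796 851.42063576]
```

View pics/side0.png

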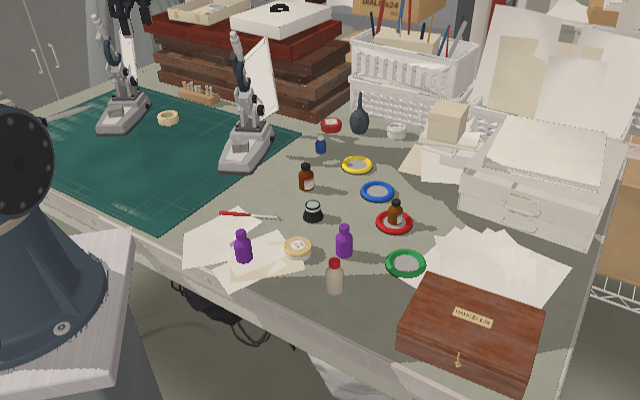

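View pics/top0.png

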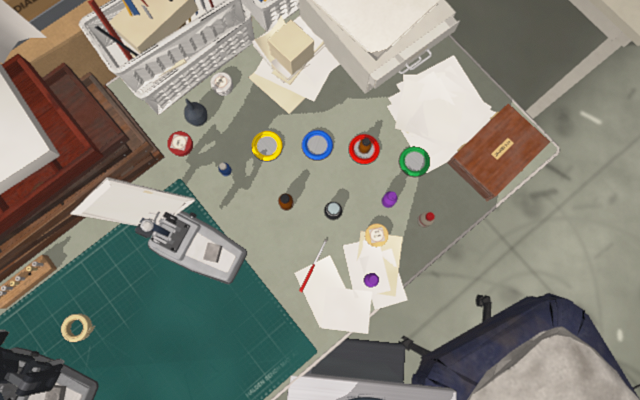

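```bash
cat > h.py <<'E'
from cell import r,optics,finder
import numpy as np,cv2
N=["flux_bottle","blue_bottle","amber_large","amber_small","holder_red","holder_blue","holder_yellow","holder_green","loupe","gold_tin"]
def ray(c,u,v,z):
    R=np.array(c["R"]);t=np.array(c["t"]);o=-R.T@t
    d=R.T@np.array([(u-c["cx"])/c["fx"],(v-c["cy"])/c["fy"],1])
    return o+d*(z-o[2])/d[2]
def proj(c,X):
    p=np.array(c["R"])@X+np.array(c["t"]);return c["fx"]*p[0]/p[2]+c["cx"],c["fy"]*p[1]/p[2]+c["cy"]
E
python3 - <<'E'
from h import *
for cam in("top","side"):
    c=optics.read_camera(cam)
    for n in N:
        for k in finder.mark_of(cam,n)[:3]:
            u,v=k["position"][0]*640,k["position"][1]*400
            z=4 if n=="amber_small" else 0
            print(cam,n,round(k["p"],2),round(u),round(v),ray(c,u,v,z)[:2].round(1))
E
```

```text
top flux_bottle 0.78 388 201 [504.1  -8.3]
top flux_bottle 0.6 369 279 [341.8  19.3]
top flux_bottle 0.56 426 217 [478.3 -87.5]
top blue_bottle 0.43 227 169 [540.2 331.7]
top amber_large 0.68 287 201 [484.2 199.8]
top amber_small 0.64 366 146 [618.   46.1]
top amber_small 0.43 375 236 [428.7  14.7]
top holder_red 0.74 365 148 [614.8  47.8]
top holder_red 0.53 267 148 [592.4 255.3]
top holder_blue 0.83 317 145 [611.2 149.4]
top holder_yellow 0.56 264 145 [599.5 262.2]
top holder_green 0.63 417 161 [596.7 -63.3]
top loupe 0.55 335 210 [474.   99.9]
top loupe 0.5 416 159 [599.9 -60.1]
top gold_tin 0.56 374 234 [433.7  15.3]
top gold_tin 0.31 362 144 [622.9  55.9]
side flux_bottle 0.96 244 260 [340.3  17.1]
side flux_bottle 0.79 346 256 [506.3 -12.4]
side flux_bottle 0.68 334 289 [470.  -79.8]
side blue_bottle 0.6 306 191 [476.5 192.4]
side blue_bottle 0.48 332 288 [467.9 -77.3]
side blue_bottle 0.45 322 152 [539.9 334.3]
side amber_large 0.91 307 191 [478.  190.6]
side holder_red 0.63 394 224 [611.9  50.6]
side holder_blue 0.56 380 193 [615.9 151. ]
side holder_yellow 0.55 359 164 [605.3 264.9]
side loupe 0.55 314 218 [474.4 101.6]
side loupe 0.4 374 195 [601.7 144.4]
side gold_tin 0.94 296 253 [427.2  13.8]
```

```bash
cat >> h.py <<'E'
DIM={"flux_bottle":(28,40,17,61),"blue_bottle":(24,27,15,40),"amber_large":(30,38,19,56),"amber_small":(26,31,16,47),"loupe":(38,31,38,31),"gold_tin":(48,18,48,18)}
def render(c,n,x,y,z0=0,S=8):
    a=np.linspace(0,2*np.pi,48,endpoint=False)
    circ=lambda d,z:np.float32([proj(c,np.array([x+d/2*np.cos(t),y+d/2*np.sin(t),z+z0])) for t in a])
    m=np.zeros((400*4,640*4),np.uint8)
    if n.startswith("holder"):L=[[(67,0),(67,10)]]
    else:
        d,h,dc,H=DIM[n];L=[[(d,0),(d,h)],[(d,h),(dc,h+(H-h)*.4)],[(dc,h),(dc,H)]]
    for pr in L:
        pts=np.vstack([circ(*p) for p in pr]);cv2.fillConvexPoly(m,(cv2.convexHull(pts)*4+1.5).astype(np.int32),1)
    return m
def cen(m,s=1):
    ys,xs=np.nonzero(m);return np.array([(xs.mean()+.5)/s-.5,(ys.mean()+.5)/s-.5]),xs.size/s/s
def fit(c,n,mask,xy,z0=0):
    xy=np.array(xy,float);t,a=cen(mask)
    for _ in range(4):
        p,b=cen(render(c,n,*xy,z0),4)
        # ground shift
        q0=ray(c,*p,z0+15);q1=ray(c,*t,z0+15);xy+=(q1-q0)[:2]
    return xy,a,b
E
python3 - <<'E'
from h import *
G={"flux_bottle":(470,-80),"blue_bottle":(540,333),"amber_large":(480,192),"amber_small":(615,48),"loupe":(474,101),"gold_tin":(428,14),"holder_red":(613,48),"holder_blue":(613,150),"holder_yellow":(603,263),"holder_green":(598,-62)}
for cam in("top","side"):
    c=optics.read_camera(cam);vis=c["image"].copy()
    hsv=cv2.cvtColor(c["image"],cv2.COLOR_RGB2HSV)
    for n in N:
        z0=4 if n=="amber_small" else 0
        out=[]
        for k in finder.trace(cam,n)[:4]:
            m=k["pixels"]
            if n.startswith("holder"):
                cs,_=cv2.findContours(m.astype(np.uint8),0,2);m=cv2.fillPoly(np.zeros((400,640),np.uint8),[cv2.convexHull(np.vstack(cs))],1)
            if m.sum()<20:continue
            xy,a,b=fit(c,n,m,G[n],z0)
            if np.hypot(*(xy-G[n]))<40:
              out.append((round(k["p"],2),xy.round(1),a,round(b)));vis[m>0]=vis[m>0]//2+[0,127,127]
        print(cam,n,out)
    cv2.imwrite(f"pics/{cam}_seg.png",vis[100:320,150:550,::-1].repeat(2,0).repeat(2,1))
E
```

```text
top flux_bottle [(0.79, array([469.1, -80.5]), 174.0, 237)]
top blue_bottle [(0.48, array([535.1, 334.2]), 132.0, 159)]
top amber_large [(0.64, array([477.4, 200.6]), 217.0, 234)]
top amber_small [(0.63, array([611.2,  52.4]), 158.0, 187)]
top holder_red [(0.9, array([608.6,  52.8]), 770.0, 821)]
top holder_blue []
top holder_yellow [(0.92, array([595.8, 255.1]), 788.0, 822)]
top holder_green [(0.88, array([592.3, -55.6]), 813.0, 838)]
top loupe [(0.73, array([469.6, 104.6]), 268.0, 333)]
top gold_tin [(0.7, array([429.6,  13.8]), 439.0, 489)]
side flux_bottle [(0.61, array([470.3, -83.4]), 643.0, 645)]
side blue_bottle [(0.67, array([535.1, 330.4]), 161.0, 197)]
side amber_large [(0.81, array([479.5, 203. ]), 390.0, 413)]
side amber_small [(0.58, array([611.6,  51.9]), 287.0, 371)]
side holder_red []
side holder_blue [(0.66, array([609.4, 147.3]), 561.0, 689)]
side holder_yellow []
side holder_green [(0.76, array([593.5, -58.1]), 1024.0, 1149)]
side loupe [(0.64, array([471.7,  99. ]), 366.0, 504)]
side gold_tin [(0.94, array([429.9,  13.9]), 596.0, 678)]
```

Run:
```python
from h import *
E={"flux_bottle":(470,-82),"blue_bottle":(535,332),"amber_large":(478.5,202),"amber_small":(611,52),"loupe":(471,101),"gold_tin":(430,14),"holder_red":(609,52),"holder_blue":(610,149),"holder_yellow":(596,256),"holder_green":(593,-57)}
for cam,(y0,y1,x0,x1) in {"top":(110,250,190,450),"side":(120,310,200,460)}.items():
    c=optics.read_camera(cam);v=cv2.resize(c["image"][:,:,::-1],None,fx=4,fy=4,interpolation=cv2.INTER_CUBIC)
    for n,p in E.items():
        m=render(c,n,*p,4 if n=="amber_small" else 0);cs,_=cv2.findContours(m,0,2);cv2.drawContours(v,cs,-1,(255,0,255),1)
    v=v[y0*4:y1*4,x0*4:x1*4];cv2.imwrite(f"pics/{cam}_ov.png",cv2.resize(v,None,fx=.75,fy=.75,interpolation=cv2.INTER_AREA))
    for z in (0,100,195,300):print(cam,"tcpxy z",z,np.round(proj(c,np.array([184,518,z]))))
t=optics.read_camera("top");s=optics.read_camera("side")
def tri(a,b):
    P=lambda c:np.array([[c["fx"],0,c["cx"]],[0,c["fy"],c["cy"]],[0,0,1]])@np.c_[c["R"],c["t"]]
    X=cv2.triangulatePoints(P(t),P(s),np.float64(a),np.float64(b));return (X[:3]/X[3]).ravel().round()
print("scope2 base corner bottom", ray(s,233,172,0),ray(s,262,172,0),ray(s,268,140,0),ray(t,237,285,0),ray(t,245,255,0))
print("card corners",tri((192,205),(273,118)),tri((107,178),(265,38)))
print("scope2 top",tri((148,220),(236,35)))
print("scope1 base",ray(s,97,132,0),ray(s,135,132,0))
```

```text
top tcpxy z 0 [106. 336.]
top tcpxy z 100 [ 80. 342.]
top tcpxy z 195 [ 49. 348.]
top tcpxy z 300 [  3. 357.]
side tcpxy z 0 [162. 133.]
side tcpxy z 100 [153.  94.]
side tcpxy z 195 [143.  53.]
side tcpxy z 300 [131.   3.]
scope2 base corner bottom [339.6390077  296.89034429   0.        ] [399.20447999 282.05107453   0.        ] [428.29528214 417.69121238   0.        ] [305.44676725 279.26518145   0.        ] [365.67703928 271.28342488   0.        ]
card corners [442. 370.  78.] [449. 470. 220.]
scope2 top [384. 378. 259.]
scope1 base [ 28.25549436 560.77616208   0.        ] [119.23962465 537.50485929   0.        ]
```

View pics/top_ov.png

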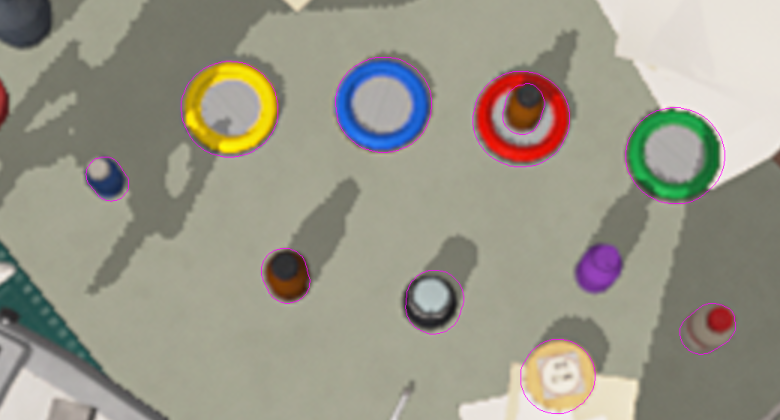

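View pics/side_ov.png

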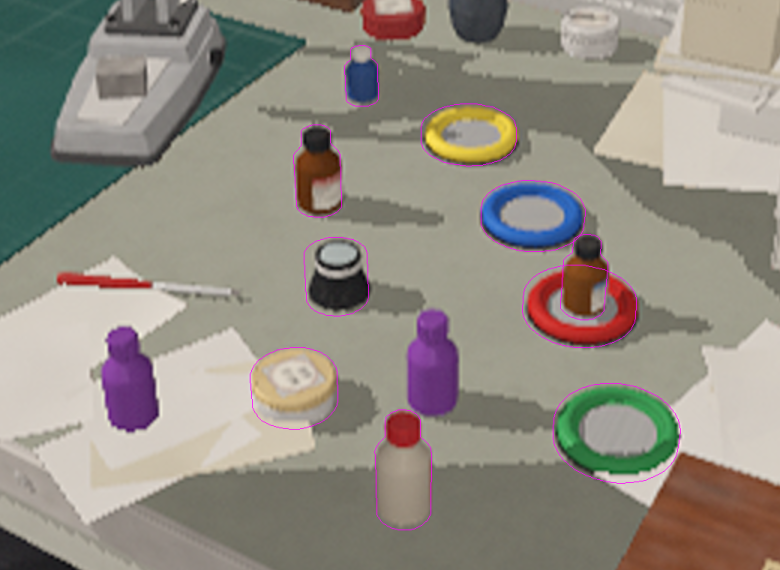

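{"fn": "apply_moves", "kwargs": {
  "targets": [0,0,-40,0,0,0,-40,0,0,0,-40,0,0,0,-40,-0.17,0,0,0,-0.17,0,0,0,0],
  "claw": 0.75,
  "squeeze": 30
}}

```text
time: 3.25
eef_pos: [183.6, 518.0, 360.6]
ee_rot: [0.011, -3.141, 0.001]
contact_force: [0.0, -0.2, -0.4]
gripper_width: 64.0
```

```bash
cat > to.py <<'E'
import sys;from cell import r;import numpy as np
from scipy.spatial.transform import Rotation as Rn
s=r.read_state();R=Rn.from_rotvec(s["ee_rot"]).as_matrix()
print("t",round(s["time"],2),"pos",s["eef_pos"].round(1),"w",round(s["gripper_width"],1),"F",s["contact_force"].round(1),"\nR",R.round(3).tolist(),"q",s["joint_pos"].round(2))
if len(sys.argv)>3:
    d=R.T@(np.array(list(map(float,sys.argv[1:4])))-s["eef_pos"]);print("tool shift",d.round(1))
E
python3 to.py 611 52 350
```

```text
t 3.25 pos [183.6 518.  360.6] w 64.0 F [ 0.  -0.2 -0.4] 
R [[-1.0, -0.007, -0.0], [-0.007, 1.0, -0.001], [0.0, -0.001, -1.0]] q [ 1.15  0.24  1.4   0.    1.5  -0.43]
tool shift [-424.1 -469.    10.8]
```

{"fn": "apply_moves", "kwargs": {
  "targets": [-42,-46,0,0,-42,-46,0,0,-42,-46,0,0,-42,-46,0,0,-42,-46,0,0,-42,-46,0,0,-42,-46,0,0,-42,-46,10,0,-42,-46,10,0,-42,-46,10,0]
}}

```text
time: 4.5
eef_pos: [597.0, 51.9, 327.7]
ee_rot: [-0.052, -3.138, 0.004]
contact_force: [-0.1, 0.5, -0.6]
gripper_width: 64.1
```

```bash
python3 to.py 611 52 100
```

```text
t 4.5 pos [597.   51.9 327.7] w 64.1 F [-0.1  0.5 -0.6] 
R [[-0.999, 0.033, -0.003], [0.033, 0.999, -0.003], [0.003, -0.003, -1.0]] q [ 0.01  0.35  1.33 -0.    1.47 -1.53]
tool shift [-14.7   1.1 227.6]
```

{"fn": "apply_moves", "kwargs": {
  "targets": [-5,0,50,0.02,-5,0,50,0.01,-5,1,50,0,0,0,50,0,0,0,30,0,0,0,0,0]
}}

```text
time: 5.25
eef_pos: [611.5, 46.8, 86.2]
ee_rot: [-0.152, -3.129, 0.005]
contact_force: [0.1, -0.0, 0.9]
gripper_width: 63.7
```

```bash
python3 to.py 611 52 15
python3 - <<'E'
from h import *
for n in("side","top"):
    c=optics.read_camera(n);cv2.imwrite(f"pics/{n}1.png",cv2.resize(c["image"][100:300,250:510,::-1],None,fx=3,fy=3))
E
```

```text
t 5.25 pos [611.5  46.8  86.2] w 63.7 F [ 0.1 -0.   0.9] 
R [[-0.995, 0.097, -0.009], [0.097, 0.995, -0.003], [0.009, -0.004, -1.0]] q [ 0.    0.59  1.56 -0.    0.99 -1.47]
tool shift [ 0.4  5.4 71.2]
```

View pics/side1.png

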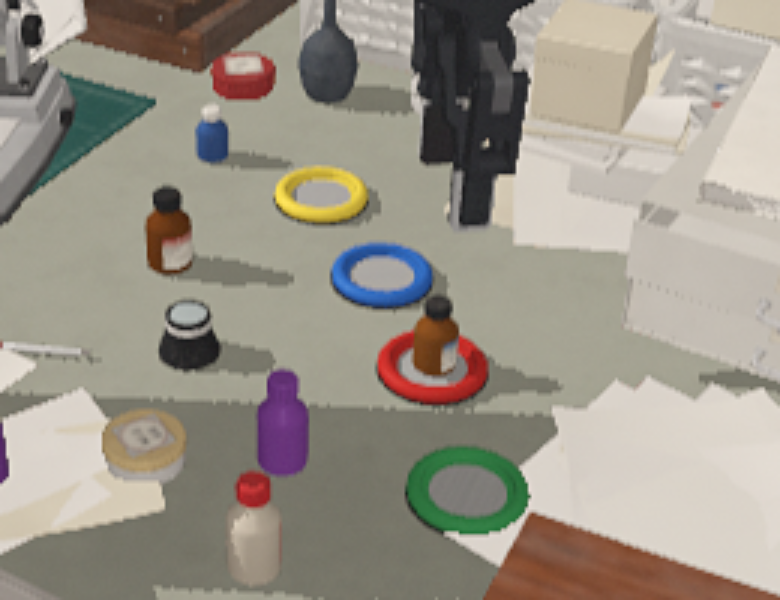

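View pics/top1.png

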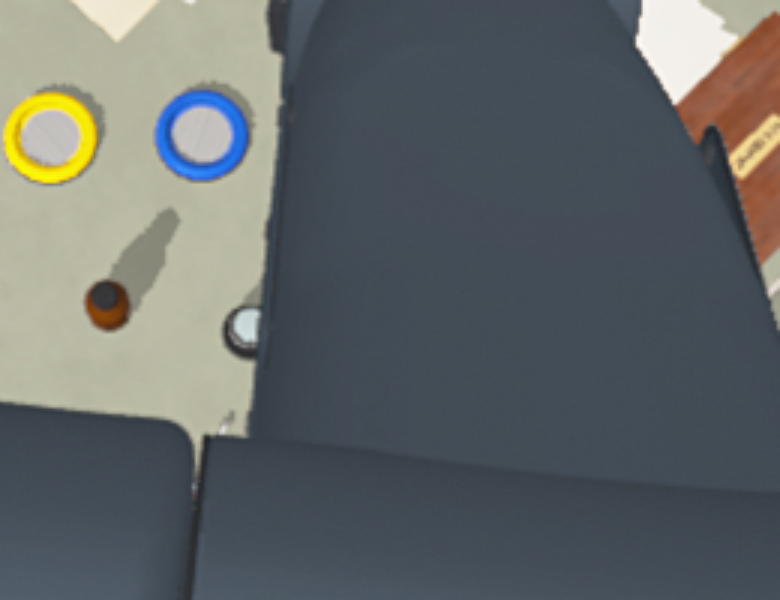

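Run:
```python
from h import *
c=optics.read_camera("side")
for p in [(611.5,46.8,86),(611.5,79,92),(611.5,15,92)]:
    u,v=proj(c,np.array(p));print((u-250)*3,(v-100)*3)
```

```text
444.142484745858 255.90001677183733
426.4341496334828 217.04071792014355
464.2083681123142 278.51630841866034
```

{"fn": "apply_moves", "kwargs": {
  "targets": [0,5,0,-0.097,0,0,0,0]
}}

```text
time: 5.65
eef_pos: [616.1, 52.0, 93.5]
ee_rot: [-0.003, 3.139, -0.004]
contact_force: [0.1, 0.5, 0.6]
gripper_width: 63.9
```

```bash
python3 to.py 611 52 15
python3 - <<'E'
from h import *
for n in("side",):
    c=optics.read_camera(n);v=cv2.resize(c["image"][0:300,250:510,::-1],None,fx=2.6,fy=2)
    v=cv2.resize(c["image"][0:260,290:550,::-1],None,fx=2.3,fy=2.3)
    cv2.imwrite(f"pics/{n}2.png",v)
    s=r.read_state();print(s["eef_pos"])
    for p in [s["eef_pos"],s["eef_pos"]+[0,32,6],s["eef_pos"]+[0,-32,6]]:
        u,w=proj(c,p);print((u-290)*2.3,w*2.3)
E
```

```text
t 5.65 pos [616.1  52.   93.5] w 63.9 F [0.1 0.5 0.6] 
R [[-1.0, -0.002, 0.003], [-0.002, 1.0, -0.003], [-0.003, -0.003, -1.0]] q [ 0.01  0.59  1.56 -0.    1.   -1.56]
tool shift [ 5.4  0.3 78.5]
[616.15526516  51.77493985  93.46844076]
252.9916331804993 413.2341108102025
239.3910566482111 383.9262653837287
268.625857792412 430.2556994623472
```

View pics/side2.png

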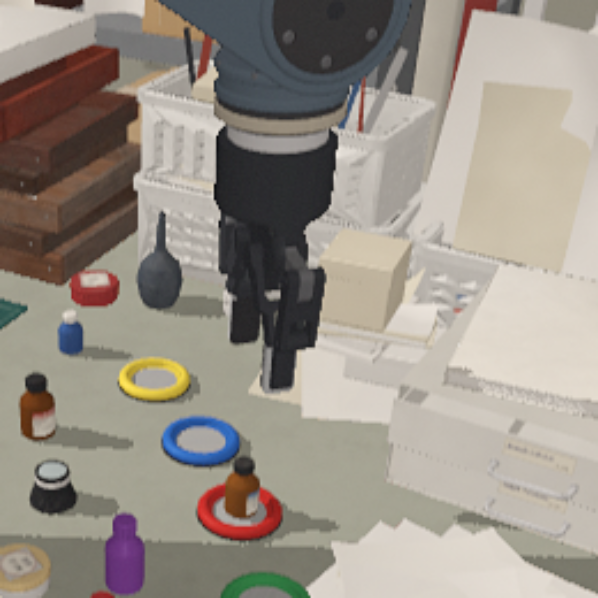

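Run:
```python
from h import *
a=cv2.imread("pics/side0.png")[0:160,40:240];b=cv2.imread("pics/top0.png")[240:400,0:200]
cv2.imwrite("pics/start_crop.png",np.hstack([cv2.resize(a,None,fx=2,fy=2.0),cv2.resize(b,None,fx=2,fy=2)]))
```

```text
(no output)
```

View pics/start_crop.png

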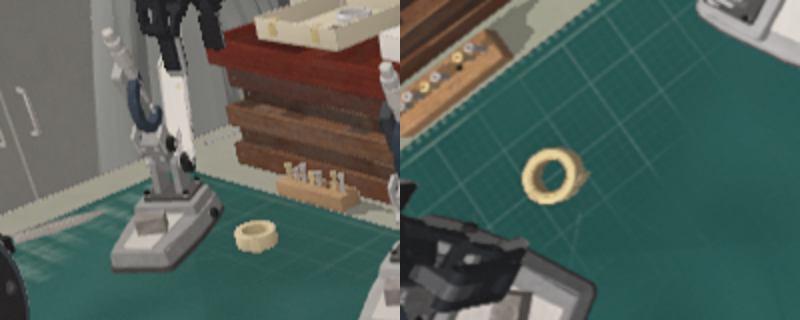

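{"fn": "apply_moves", "kwargs": {
  "targets": [0,0,0,0,0,0,0,0,0,0,0,0,0,0,0,0,0,0,0,0],
  "claw": 0
}}

```text
time: 6.32
eef_pos: [616.6, 51.4, 94.6]
ee_rot: [0.006, 3.137, -0.005]
contact_force: [-0.2, 0.7, -0.7]
gripper_width: 0.3
```

Run:
```python
from h import *
for n in("side",):
    c=optics.read_camera(n)
    v=cv2.resize(c["image"][80:250,330:480,::-1],None,fx=4,fy=4)
    s=r.read_state();print(s["eef_pos"],s["gripper_width"])
    for dz in(0,19,40):
        u,w=proj(c,s["eef_pos"]+[0,0,dz]);cv2.circle(v,(int((u-330)*4),int((w-80)*4)),3,(0,255,0),-1)
    cv2.imwrite(f"pics/{n}3.png",v[:600])
```

```text
[616.60168398  51.3880195   94.63541878] 0.05470609272654205
```

View pics/side3.png

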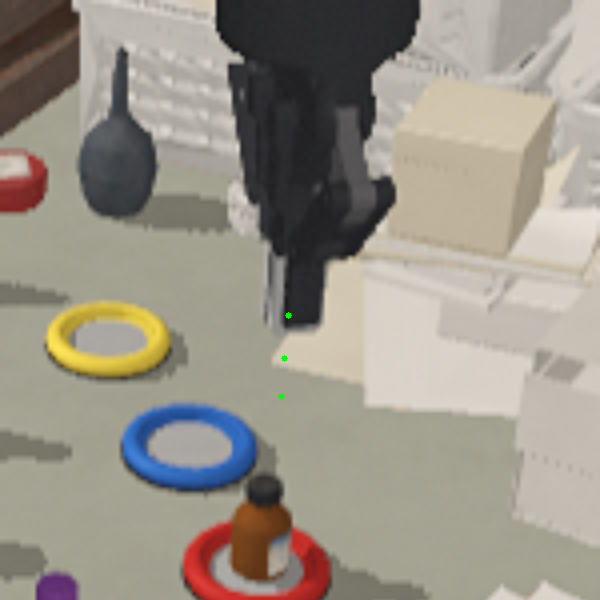

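{"fn": "apply_moves", "kwargs": {
  "targets": [36,0,0,0,36,0,15,0,0,0,35,0,0,0,20,0,0,0,8,0,0,0,0,0]
}}

```text
time: 7.12
eef_pos: [543.7, 51.5, 15.1]
ee_rot: [0.007, 3.135, -0.005]
contact_force: [0.6, 0.1, -0.1]
gripper_width: 0.1
```

Run:
```python
from h import *
for n in("side",):
    c=optics.read_camera(n)
    v=cv2.resize(c["image"][120:270,290:440,::-1],None,fx=4,fy=4)
    s=r.read_state();print(s["eef_pos"],s["gripper_width"],s["contact_force"])
    for dz in(0,19,40):
        u,w=proj(c,s["eef_pos"]+[0,0,dz]);cv2.circle(v,(int((u-290)*4),int((w-120)*4)),3,(0,255,0),-1)
    cv2.imwrite(f"pics/{n}4.png",v[:600])
```

```text
[543.97079732  51.47322092  15.51913127] 0.2571515958696249 [-0.28393596  0.20390661 -0.17929846]
```

View pics/side4.png

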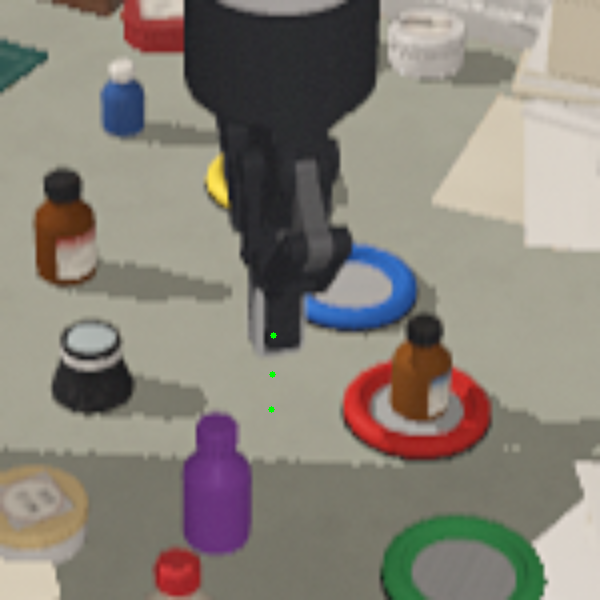

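{"fn": "apply_moves", "kwargs": {
  "targets": [0,0,8,0,0,0,4,0,0,0,0,0]
}}

```text
time: 7.55
eef_pos: [545.1, 51.4, 4.1]
ee_rot: [0.006, 3.132, -0.004]
contact_force: [-0.2, 0.7, 0.2]
gripper_width: -0.1
```

{"fn": "apply_moves", "kwargs": {
  "targets": [0,0,2,0,0,0,0,0]
}}

```text
time: 7.8
eef_pos: [545.2, 51.4, 2.1]
ee_rot: [0.006, 3.131, -0.004]
contact_force: [-0.5, 0.6, 0.6]
gripper_width: 0.0
```

{"fn": "apply_moves", "kwargs": {
  "targets": [0,0,1.5,0,0,0,0,0]
}}

```text
time: 8.05
eef_pos: [545.4, 51.4, 0.7]
ee_rot: [0.007, 3.131, -0.004]
contact_force: [-0.2, 0.1, -0.0]
gripper_width: -0.0
```

{"fn": "apply_moves", "kwargs": {
  "targets": [0,0,1.5,0,0,0,0,0]
}}

```text
time: 8.3
eef_pos: [545.4, 51.5, -0.9]
ee_rot: [0.006, 3.131, -0.004]
contact_force: [0.1, -0.3, -0.2]
gripper_width: -0.4
```

{"fn": "apply_moves", "kwargs": {
  "targets": [0,0,1.5,0,0,0,0,0]
}}

```text
time: 8.55
eef_pos: [545.4, 51.5, -2.5]
ee_rot: [0.006, 3.131, -0.004]
contact_force: [0.3, 0.9, -0.4]
gripper_width: -0.1
```

{"fn": "apply_moves", "kwargs": {
  "targets": [0,0,4,0,0,0,0,0]
}}

```text
time: 8.8
eef_pos: [545.4, 51.4, -6.8]
ee_rot: [0.007, 3.131, -0.004]
contact_force: [0.1, 0.6, 0.6]
gripper_width: -0.1
```

```bash
python3 to.py;python3 - <<'E'
from h import *
for n in("side",):
    c=optics.read_camera(n)
    v=cv2.resize(c["image"][150:250,300:400,::-1],None,fx=6,fy=6)
    s=r.read_state()
    for dz in(0,30,35,40):
        u,w=proj(c,s["eef_pos"]+[0,0,dz]);cv2.circle(v,(int((u-300)*6),int((w-150)*6)),2,(0,255,0),-1)
    cv2.imwrite(f"pics/{n}5.png",v[:600])
E
```

```text
t 8.8 pos [545.4  51.4  -6.8] w -0.1 F [0.1 0.6 0.6] 
R [[-1.0, 0.004, 0.01], [0.004, 1.0, -0.003], [-0.011, -0.003, -1.0]] q [ 0.01  0.63  1.8  -0.    0.7  -1.55]
```

View pics/side5.png

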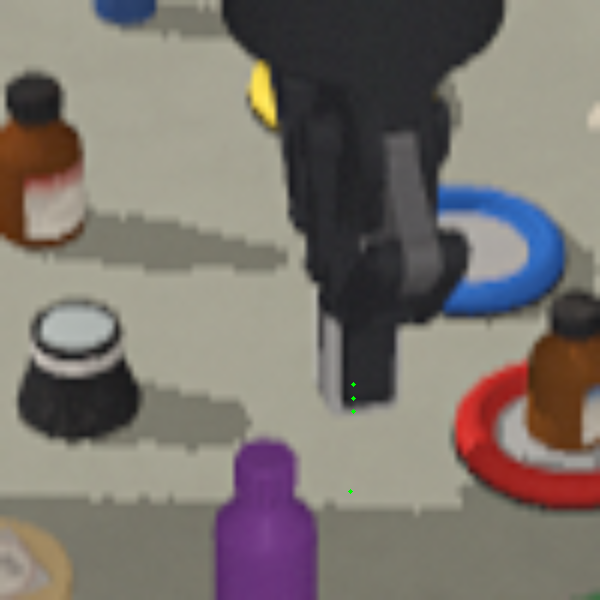

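Run:
```python
from h import *
c=optics.read_camera("side");s=r.read_state();e=s["eef_pos"]
R=np.array(c["R"]);print("C",-R.T@np.array(c["t"]))
for dz in (25,30,35):
  for o in [(-11,-14),(11,-14),(-11,14),(-11,0)]:
    u,w=proj(c,e+[o[0],o[1],dz]);print(dz,o,round((u-300)*6),round((w-150)*6))
```

```text
C [ 352.37379859 -605.51051273  555.19248502]
25 (-11, -14) 329 460
25 (11, -14) 402 449
25 (-11, 14) 304 402
25 (-11, 0) 316 431
30 (-11, -14) 329 446
30 (11, -14) 403 435
30 (-11, 14) 304 389
30 (-11, 0) 317 417
35 (-11, -14) 329 432
35 (11, -14) 403 421
35 (-11, 14) 305 375
35 (-11, 0) 317 403
```

{"fn": "apply_moves", "kwargs": {
  "targets": [0,0,8,0,0,0,7,0,0,0,0,0]
}}

```text
time: 9.28
eef_pos: [545.7, 51.4, -22.8]
ee_rot: [0.007, 3.131, -0.004]
contact_force: [0.1, -0.6, -0.3]
gripper_width: 0.1
```

{"fn": "apply_moves", "kwargs": {
  "targets": [0,0,3,0,0,0,0,0]
}}

```text
time: 9.52
eef_pos: [545.7, 51.4, -26.1]
ee_rot: [0.006, 3.131, -0.004]
contact_force: [0.5, -0.7, -0.2]
gripper_width: 0.1
```

{"fn": "apply_moves", "kwargs": {
  "targets": [0,0,3,0,0,0,0,0]
}}

```text
time: 9.78
eef_pos: [545.8, 51.4, -29.1]
ee_rot: [0.006, 3.131, -0.004]
contact_force: [-0.9, 0.6, -0.2]
gripper_width: -0.1
```

{"fn": "apply_moves", "kwargs": {
  "targets": [0,0,2,0,0,0,0,0]
}}

```text
time: 10.02
eef_pos: [546.0, 51.3, -31.1]
ee_rot: [0.006, 3.13, -0.004]
contact_force: [-0.0, 0.1, -0.4]
gripper_width: -0.3
```

{"fn": "apply_moves", "kwargs": {
  "targets": [0,0,1.5,0,0,0,0,0]
}}

```text
time: 10.28
eef_pos: [546.0, 51.4, -32.7]
ee_rot: [0.006, 3.13, -0.004]
contact_force: [0.5, -0.5, 0.7]
gripper_width: -0.1
```

{"fn": "apply_moves", "kwargs": {
  "targets": [0,0,1.5,0,0,0,0,0]
}}

```text
time: 10.52
eef_pos: [546.1, 51.4, -34.3]
ee_rot: [0.006, 3.13, -0.004]
contact_force: [0.0, -0.8, 0.1]
gripper_width: -0.2
```

```bash
python3 to.py;python3 - <<'E'
from h import *
for n in("side",):
    c=optics.read_camera(n)
    v=cv2.resize(c["image"][150:250,300:400,::-1],None,fx=6,fy=6)
    s=r.read_state()
    for o in [(-8,-14),(8,-14),(-8,14)]:
        u,w=proj(c,np.array([s["eef_pos"][0]+o[0],s["eef_pos"][1]+o[1],0]));cv2.circle(v,(int((u-300)*6),int((w-150)*6)),2,(0,255,0),-1)
    cv2.imwrite(f"pics/{n}6.png",v[:600])
E
```

```text
t 10.53 pos [546.1  51.4 -34.3] w -0.2 F [ 0.  -0.8  0.1] 
R [[-1.0, 0.004, 0.011], [0.004, 1.0, -0.003], [-0.011, -0.003, -1.0]] q [ 0.01  0.68  1.8  -0.    0.65 -1.55]
```

View pics/side6.png

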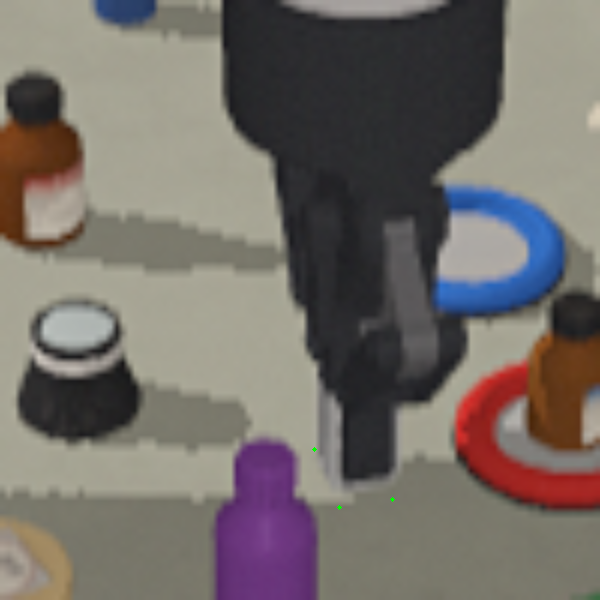

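{"fn": "apply_moves", "kwargs": {
  "targets": [0,0,2,0,0,0,0,0]
}}

```text
time: 10.82
eef_pos: [546.3, 51.3, -35.6]
ee_rot: [0.006, 3.13, -0.004]
contact_force: [-2.3, 0.4, 2.0]
gripper_width: 0.3
```

{"fn": "apply_moves", "kwargs": {
  "targets": [0,0,1.5,0,0,0,0,0]
}}

```text
time: 11.08
eef_pos: [546.4, 51.4, -35.4]
ee_rot: [0.006, 3.13, -0.005]
contact_force: [-0.4, -0.3, 0.3]
gripper_width: -0.1
```

{"fn": "apply_moves", "kwargs": {
  "targets": [0,0,1,0,0,0,0,0]
}}

```text
time: 11.32
eef_pos: [546.6, 51.4, -35.6]
ee_rot: [0.006, 3.13, -0.005]
contact_force: [-1.1, 0.1, 1.5]
gripper_width: 0.2
```

{"fn": "apply_moves", "kwargs": {
  "targets": [0,0,1,0,0,0,0,0]
}}

```text
time: 11.58
eef_pos: [546.6, 51.4, -35.5]
ee_rot: [0.006, 3.13, -0.005]
contact_force: [-0.6, -0.2, 0.5]
gripper_width: 0.0
```

{"fn": "apply_moves", "kwargs": {
  "targets": [0,0,-40,0,0,0,-40,0,-22,0,0,0,-22,0,0,0,-21,0,0,0,0,0,0,0],
  "claw": 0.75
}}

```text
time: 12.32
eef_pos: [612.0, 51.4, 45.9]
ee_rot: [0.006, 3.131, -0.005]
contact_force: [-0.1, -0.1, 0.8]
gripper_width: 64.1
```

```bash
python3 to.py 611 52 -23
python3 - <<'E'
from h import *
for n in("side",):
    c=optics.read_camera(n)
    v=cv2.resize(c["image"][110:260,330:480,::-1],None,fx=4,fy=4)
    s=r.read_state()
    for o in [(0,0,35.5),(0,32,45),(0,-32,45)]:
        u,w=proj(c,s["eef_pos"]+o);cv2.circle(v,(int((u-330)*4),int((w-110)*4)),2,(0,255,0),-1)
    cv2.imwrite(f"pics/{n}7.png",v[:600])
E
```

```text
t 12.32 pos [612.   51.4  45.9] w 64.1 F [-0.1 -0.1  0.8] 
R [[-1.0, 0.004, 0.011], [0.004, 1.0, -0.003], [-0.011, -0.003, -1.0]] q [ 0.01  0.64  1.6  -0.    0.89 -1.56]
tool shift [ 1.8  0.8 68.9]
```

View pics/side7.png

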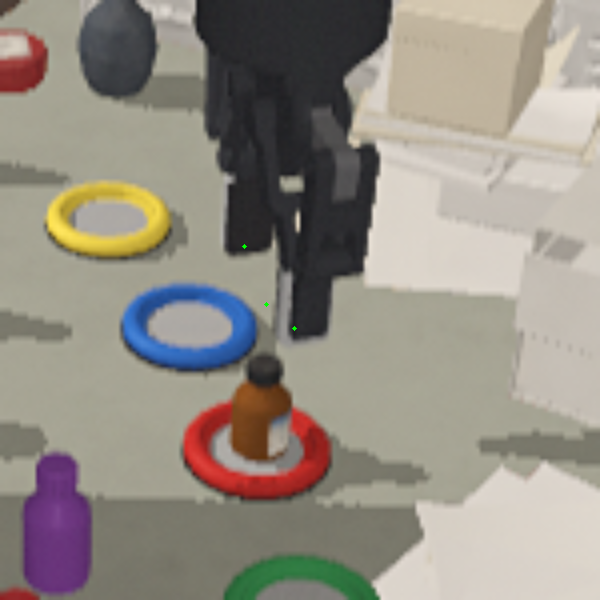

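{"fn": "apply_moves", "kwargs": {
  "targets": [1,0.5,25,0,0.5,0,20,0,0,0,15,0,0,0,8,0,0,0,0,0]
}}

```text
time: 13.0
eef_pos: [607.9, 51.8, -25.3]
ee_rot: [0.006, 3.133, -0.005]
contact_force: [0.0, 0.0, 0.1]
gripper_width: 64.1
```

```bash
python3 to.py 611 52 -23
python3 - <<'E'
from h import *
for n in("side",):
    c=optics.read_camera(n)
    v=cv2.resize(c["image"][130:280,330:480,::-1],None,fx=4,fy=4)
    cv2.imwrite(f"pics/{n}8.png",v[:600])
E
```

```text
t 13.0 pos [607.9  51.8 -25.3] w 64.1 F [0.  0.  0.1] 
R [[-1.0, 0.004, 0.008], [0.004, 1.0, -0.003], [-0.008, -0.003, -1.0]] q [ 0.01  0.74  1.63 -0.    0.76 -1.55]
tool shift [-3.1  0.2 -2.3]
```

View pics/side8.png

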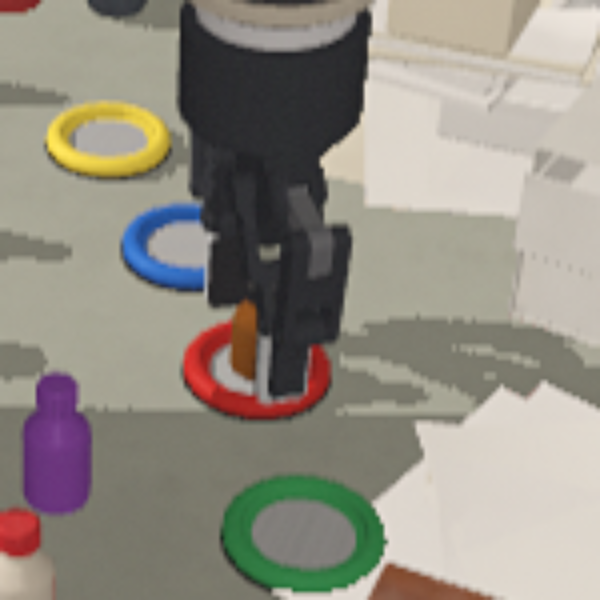

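{"fn": "apply_moves", "kwargs": {
  "targets": [-3,0,-2.5,0,0,0,0,0]
}}

```text
time: 13.3
eef_pos: [612.3, 51.8, -21.0]
ee_rot: [0.006, 3.131, -0.005]
contact_force: [0.3, -0.1, -0.1]
gripper_width: 63.9
```

{"fn": "apply_moves", "kwargs": {
  "targets": [0,0,0,0,0,0,0,0,0,0,0,0,0,0,0,0,0,0,0,0],
  "claw": 0,
  "squeeze": 30
}}

```text
time: 13.92
eef_pos: [612.7, 51.8, -20.3]
ee_rot: [0.006, 3.13, -0.005]
contact_force: [-0.0, -0.8, 0.9]
gripper_width: 24.7
```

{"fn": "apply_moves", "kwargs": {
  "targets": [0,0,-5,0,0,0,-15,0,0,0,-25,0,0,0,-20,0,0,0,0,0]
}}

```text
time: 14.55
eef_pos: [612.1, 52.1, 49.4]
ee_rot: [0.006, 3.129, -0.004]
contact_force: [-0.1, -0.1, -0.1]
gripper_width: 24.7
```

```bash
python3 to.py 593.5 -56 45
python3 - <<'E'
from h import *
for n in("side",):
    c=optics.read_camera(n)
    v=cv2.resize(c["image"][130:280,330:480,::-1],None,fx=4,fy=4)
    cv2.imwrite(f"pics/{n}9.png",v[:600])
E
```

```text
t 14.55 pos [612.1  52.1  49.4] w 24.7 F [-0.1 -0.1 -0.1] 
R [[-1.0, 0.004, 0.013], [0.004, 1.0, -0.003], [-0.013, -0.003, -1.0]] q [ 0.01  0.63  1.6  -0.    0.9  -1.55]
tool shift [  18.3 -108.1    4.5]
```

View pics/side9.png

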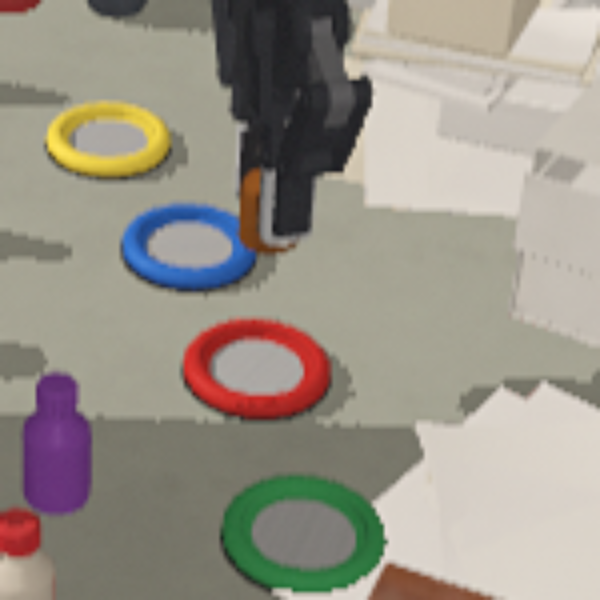

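{"fn": "apply_moves", "kwargs": {
  "targets": [4,-25,0,0,5,-30,0,0,5,-30,0,0,3,-20,0,0,0,0,0,0]
}}

```text
time: 15.22
eef_pos: [591.8, -55.2, 45.2]
ee_rot: [0.004, 3.135, -0.003]
contact_force: [0.0, 0.2, 0.0]
gripper_width: 24.4
```

```bash
python3 to.py 594.5 -56 -20
python3 - <<'E'
from h import *
for n in("side",):
    c=optics.read_camera(n)
    v=cv2.resize(c["image"][160:310,330:480,::-1],None,fx=4,fy=4)
    cv2.imwrite(f"pics/{n}10.png",v[:600])
E
```

```text
t 15.22 pos [591.8 -55.2  45.2] w 24.4 F [0.  0.2 0. ] 
R [[-1.0, 0.003, 0.007], [0.003, 1.0, -0.002], [-0.007, -0.002, -1.0]] q [-0.17  0.61  1.65 -0.    0.87 -1.74]
tool shift [-2.3 -0.7 65.2]
```

View pics/side10.png

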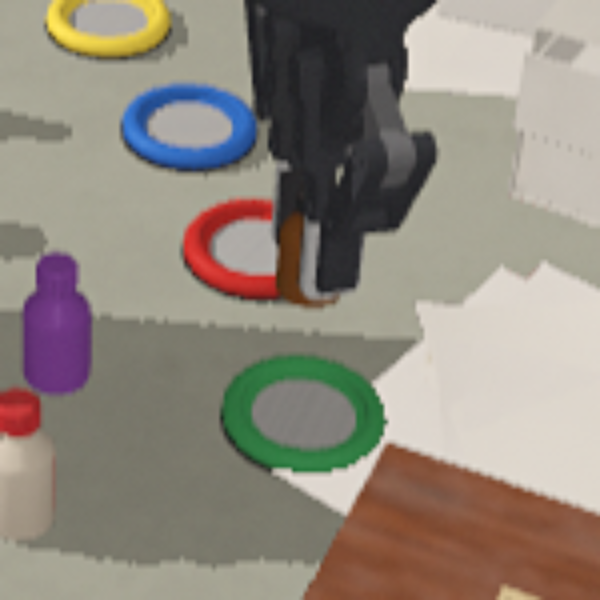

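{"fn": "apply_moves", "kwargs": {
  "targets": [-3,-0.5,20,0,0,0,20,0,0,0,12,0,0,0,0,0]
}}

```text
time: 15.78
eef_pos: [595.2, -52.1, -11.8]
ee_rot: [-0.001, 3.137, -0.002]
contact_force: [0.1, 0.5, 0.2]
gripper_width: 24.3
```

```bash
python3 to.py 594.5 -56 -20
```

```text
t 15.78 pos [595.2 -52.1 -11.8] w 24.3 F [0.1 0.5 0.2] 
R [[-1.0, -0.001, 0.005], [-0.001, 1.0, -0.001], [-0.005, -0.001, -1.0]] q [-0.17  0.71  1.66 -0.    0.77 -1.74]
tool shift [ 0.7 -3.9  8.2]
```

{"fn": "apply_moves", "kwargs": {
  "targets": [0,-4,0,0,0,0,3,0,0,0,0,0]
}}

```text
time: 16.15
eef_pos: [596.0, -56.3, -14.1]
ee_rot: [-0.002, 3.135, -0.002]
contact_force: [0.5, -0.3, -0.9]
gripper_width: 24.4
```

{"fn": "apply_moves", "kwargs": {
  "targets": [0,0,3,0,0,0,0,0]
}}

```text
time: 16.4
eef_pos: [596.3, -56.4, -16.8]
ee_rot: [-0.001, 3.134, -0.003]
contact_force: [-0.6, -0.4, -1.0]
gripper_width: 24.3
```

```bash
python3 to.py 594.5 -56 -20
python3 - <<'E'
from h import *
for n in("side",):
    c=optics.read_camera(n)
    v=cv2.resize(c["image"][160:310,330:480,::-1],None,fx=4,fy=4)
    cv2.imwrite(f"pics/{n}11.png",v[:600])
E
```

```text
t 16.4 pos [596.3 -56.4 -16.8] w 24.3 F [-0.6 -0.4 -1. ] 
R [[-1.0, -0.001, 0.007], [-0.001, 1.0, -0.002], [-0.007, -0.002, -1.0]] q [-0.17  0.72  1.66 -0.    0.76 -1.74]
tool shift [1.8 0.4 3.2]
```

View pics/side11.png

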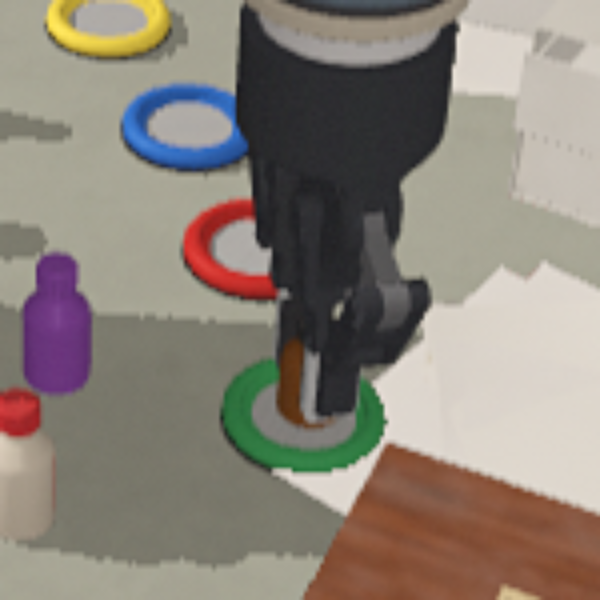

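{"fn": "apply_moves", "kwargs": {
  "targets": [2,0,2,0,0,0,0,0]
}}

```text
time: 16.7
eef_pos: [594.3, -56.4, -18.8]
ee_rot: [-0.001, 3.134, -0.003]
contact_force: [0.4, 0.2, -1.3]
gripper_width: 24.1
```

{"fn": "apply_moves", "kwargs": {
  "targets": [0,0,1,0,0,0,0,0]
}}

```text
time: 16.95
eef_pos: [594.3, -56.4, -19.8]
ee_rot: [-0.002, 3.134, -0.003]
contact_force: [0.9, 0.2, -1.4]
gripper_width: 24.2
```

{"fn": "apply_moves", "kwargs": {
  "targets": [0,0,1,0,0,0,0,0]
}}

```text
time: 17.2
eef_pos: [594.6, -56.4, -20.2]
ee_rot: [-0.002, 3.133, -0.003]
contact_force: [-0.5, -0.6, -0.9]
gripper_width: 24.6
```

{"fn": "apply_moves", "kwargs": {
  "targets": [0,0,1,0,0,0,0,0]
}}

```text
time: 17.45
eef_pos: [594.9, -56.5, -20.2]
ee_rot: [-0.002, 3.133, -0.003]
contact_force: [-0.0, -1.0, -1.4]
gripper_width: 24.0
```

{"fn": "apply_moves", "kwargs": {
  "targets": [0,0,0,0,0,0,0,0,0,0,0,0],
  "claw": 0.48
}}

```text
time: 17.82
eef_pos: [594.9, -56.5, -20.5]
ee_rot: [-0.002, 3.133, -0.003]
contact_force: [0.0, 0.5, 0.4]
gripper_width: 41.0
```

```bash
python3 to.py 594.5 -56 -20
python3 - <<'E'
from h import *
for n in("side",):
    c=optics.read_camera(n)
    v=cv2.resize(c["image"][160:310,330:480,::-1],None,fx=4,fy=4)
    cv2.imwrite(f"pics/{n}12.png",v[:600])
E
```

```text
t 17.82 pos [594.9 -56.5 -20.5] w 41.0 F [0.  0.5 0.4] 
R [[-1.0, -0.001, 0.009], [-0.001, 1.0, -0.002], [-0.009, -0.002, -1.0]] q [-0.17  0.72  1.66 -0.    0.75 -1.74]
tool shift [ 0.4  0.5 -0.5]
```

View pics/side12.png

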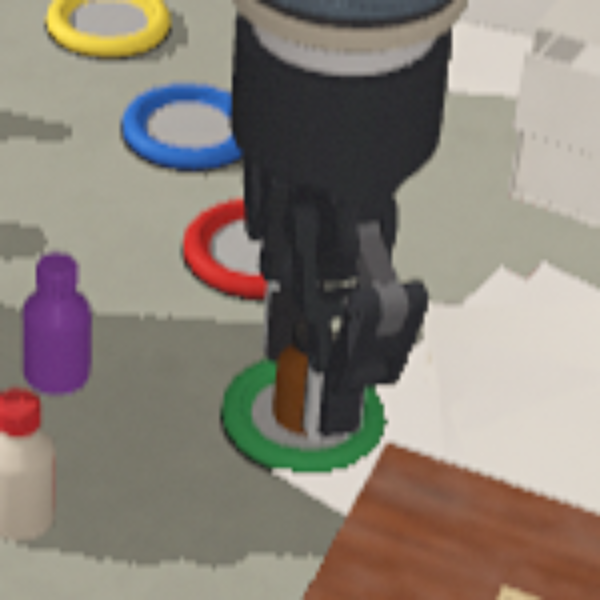

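{"fn": "apply_moves", "kwargs": {
  "targets": [0,0,-20,0,0,0,-40,0,0,0,-25,0,40,-8,0,0,42,-9,0,0,41,-8,0,0,0,0,0,0]
}}

```text
time: 18.75
eef_pos: [469.7, -82.3, 74.0]
ee_rot: [-0.003, 3.125, -0.006]
contact_force: [-0.1, -0.4, 0.3]
gripper_width: 41.0
```

```bash
python3 to.py 470 -82 -23
python3 - <<'E'
from h import *
c=optics.read_camera("side")
for n in ["flux_bottle","amber_small"]:
  z0=4 if n=="amber_small" else 0
  for k in finder.trace("side",n)[:4]:
    print(n,round(k["p"],2),fit(c,n,k["pixels"],(594,-56) if z0 else (470,-82),z0))
cv2.imwrite(f"pics/side13.png",cv2.resize(c["image"][130:330,290:490,::-1],None,fx=3,fy=3))
E
```

```text
t 18.75 pos [469.7 -82.3  74. ] w 41.0 F [-0.1 -0.4  0.3] 
R [[-1.0, -0.002, 0.017], [-0.002, 1.0, -0.004], [-0.017, -0.004, -1.0]] q [-0.27  0.39  1.96  0.    0.78 -1.84]
tool shift [ 1.3  0.7 97. ]
flux_bottle 0.62 (array([470.08733836, -83.09989887]), 627.0, 643.4375)
flux_bottle 0.62 (array([340.67781275,  18.2576442 ]), 521.0, 572.5)
flux_bottle 0.55 (array([503.336828  , -21.77067951]), 267.0, 570.75)
```

View pics/side13.png

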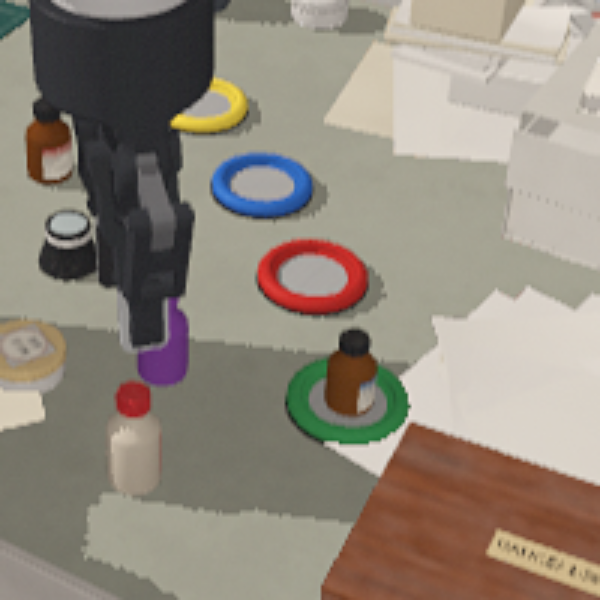

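{"fn": "apply_moves", "kwargs": {
  "targets": [1,0,0,0,0.5,0,15,0,0,0,25,0,0,0,25,0,0,0,15,0,0,0,6,0,0,0,0,0],
  "claw": 0.75
}}

```text
time: 19.77
eef_pos: [475.0, -82.0, -17.7]
ee_rot: [-0.007, 3.123, -0.007]
contact_force: [0.3, -0.2, 0.2]
gripper_width: 63.8
```

```bash
python3 to.py 470 -82.5 -23
```

```text
t 19.77 pos [475.  -82.  -17.7] w 63.8 F [ 0.3 -0.2  0.2] 
R [[-1.0, -0.004, 0.019], [-0.005, 1.0, -0.004], [-0.019, -0.004, -1.0]] q [-0.27  0.57  1.98  0.    0.57 -1.84]
tool shift [ 5.1 -0.5  5.2]
```

{"fn": "apply_moves", "kwargs": {
  "targets": [5,-0.5,5,0,0,0,0,0]
}}

```text
time: 20.02
eef_pos: [470.3, -82.7, -22.2]
ee_rot: [-0.007, 3.121, -0.007]
contact_force: [0.2, -0.1, 0.7]
gripper_width: 64.0
```

```bash
python3 to.py 470 -82.5 -23;python3 - <<'E'
from h import *
c=optics.read_camera("side")
cv2.imwrite(f"pics/side14.png",cv2.resize(c["image"][200:320,260:400,::-1],None,fx=4,fy=4))
E
```

```text
t 20.02 pos [470.3 -82.7 -22.2] w 64.0 F [ 0.2 -0.1  0.7] 
R [[-1.0, -0.005, 0.021], [-0.005, 1.0, -0.005], [-0.02, -0.005, -1.0]] q [-0.27  0.57  1.99  0.    0.55 -1.85]
tool shift [0.3 0.2 0.8]
```

View pics/side14.png

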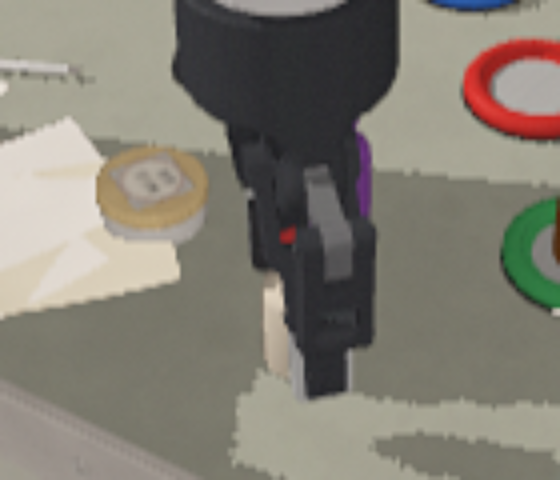

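{"fn": "apply_moves", "kwargs": {
  "targets": [0,0,0,0,0,0,0,0,0,0,0,0,0,0,0,0,0,0,0,0],
  "claw": 0
}}

```text
time: 20.7
eef_pos: [471.3, -83.0, -21.2]
ee_rot: [-0.007, 3.119, -0.008]
contact_force: [0.1, -1.0, 0.6]
gripper_width: 26.1
```

{"fn": "apply_moves", "kwargs": {
  "targets": [0,0,-5,0,0,0,-20,0,0,0,-30,0,0,0,-40,0,0,0,-20,0,0,0,0,0]
}}

```text
time: 21.45
eef_pos: [468.3, -82.2, 98.0]
ee_rot: [-0.007, 3.119, -0.008]
contact_force: [-0.5, -0.9, -0.9]
gripper_width: 26.7
```

```bash
python3 to.py 609 51 90;python3 - <<'E'
from h import *
c=optics.read_camera("side")
cv2.imwrite(f"pics/side15.png",cv2.resize(c["image"][100:300,250:500,::-1],None,fx=3,fy=3))
for n in ("side","top"):
  c=optics.read_camera(n)
  for k in finder.trace(n,"holder_red")[:2]:
    cs,_=cv2.findContours(k["pixels"].astype(np.uint8),0,2);m=cv2.fillPoly(np.zeros((400,640),np.uint8),[cv2.convexHull(np.vstack(cs))],1)
    print(n,k["p"],fit(c,"holder_red",m,(609,52)))
E
```

```text
t 21.45 pos [468.3 -82.2  98. ] w 26.7 F [-0.5 -0.9 -0.9] 
R [[-1.0, -0.004, 0.022], [-0.005, 1.0, -0.005], [-0.022, -0.005, -1.0]] q [-0.27  0.34  1.95  0.    0.83 -1.85]
tool shift [-141.1  132.6   10.4]
side 0.96 (array([609.98148135,  48.69468386]), 738.0, 865.0625)
top 0.64 (array([609.04939262,  51.83104075]), 771.0, 820.1875)
```

View pics/side15.png

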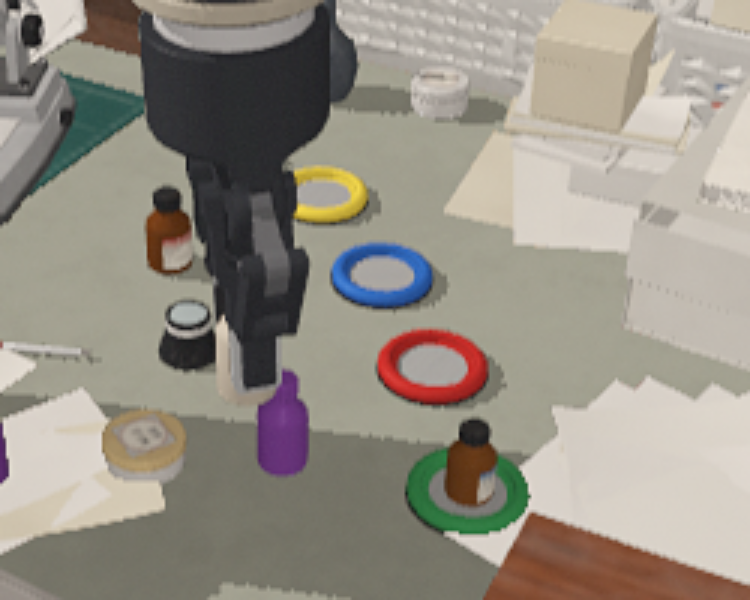

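{"fn": "apply_moves", "kwargs": {
  "targets": [-20,20,0,0,-30,28,0,0,-30,28,0,0,-30,28,0,0,-28,26,0,0,0,0,0,0]
}}

```text
time: 22.45
eef_pos: [606.2, 52.8, 91.0]
ee_rot: [-0.004, 3.133, -0.005]
contact_force: [-0.7, 0.0, -0.0]
gripper_width: 26.6
```

```bash
python3 to.py 610 51.5 0
```

```text
t 22.45 pos [606.2  52.8  91. ] w 26.6 F [-0.7  0.  -0. ] 
R [[-1.0, -0.003, 0.009], [-0.003, 1.0, -0.003], [-0.009, -0.003, -1.0]] q [ 0.01  0.57  1.59 -0.    0.97 -1.56]
tool shift [-3.  -1.  91.1]
```

{"fn": "apply_moves", "kwargs": {
  "targets": [-2,-0.5,25,0,0,0,30,0,0,0,25,0,0,0,8,0,0,0,0,0]
}}

```text
time: 23.08
eef_pos: [605.6, 50.2, -2.5]
ee_rot: [-0.003, 3.139, -0.006]
contact_force: [0.6, -0.8, 0.1]
gripper_width: 26.3
```

```bash
python3 to.py 610 51.5 -17;python3 - <<'E'
from h import *
c=optics.read_camera("side")
cv2.imwrite(f"pics/side16.png",cv2.resize(c["image"][130:280,320:470,::-1],None,fx=4,fy=4))
E
```

```text
t 23.07 pos [605.6  50.2  -2.5] w 26.3 F [ 0.6 -0.8  0.1] 
R [[-1.0, -0.002, 0.003], [-0.002, 1.0, -0.004], [-0.003, -0.004, -1.0]] q [ 0.01  0.71  1.63 -0.01  0.81 -1.56]
tool shift [-4.3  1.3 14.5]
```

View pics/side16.png

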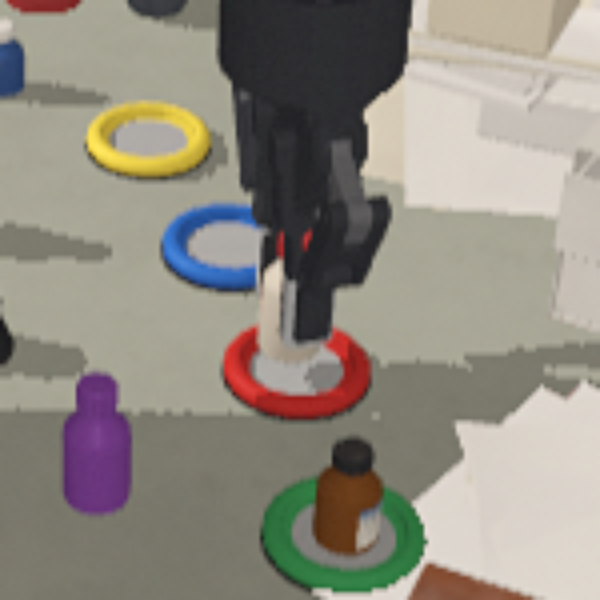

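{"fn": "apply_moves", "kwargs": {
  "targets": [-4,1,0,0,0,0,4,0,0,0,4,0,0,0,0,0]
}}

```text
time: 23.62
eef_pos: [611.5, 51.3, -8.3]
ee_rot: [-0.003, 3.135, -0.006]
contact_force: [0.7, -0.3, -0.6]
gripper_width: 26.7
```

{"fn": "apply_moves", "kwargs": {
  "targets": [0,0,3,0,0,0,0,0]
}}

```text
time: 23.88
eef_pos: [611.5, 51.3, -11.5]
ee_rot: [-0.004, 3.135, -0.006]
contact_force: [-0.4, -0.5, -0.6]
gripper_width: 26.7
```

{"fn": "apply_moves", "kwargs": {
  "targets": [0,0,1.5,0,0,0,0,0]
}}

```text
time: 24.12
eef_pos: [611.5, 51.2, -13.1]
ee_rot: [-0.003, 3.135, -0.006]
contact_force: [0.7, 0.5, -0.8]
gripper_width: 26.8
```

{"fn": "apply_moves", "kwargs": {
  "targets": [0,0,1,0,0,0,0,0]
}}

```text
time: 24.38
eef_pos: [611.5, 51.2, -14.1]
ee_rot: [-0.004, 3.135, -0.006]
contact_force: [0.3, 0.2, -0.7]
gripper_width: 27.2
```

{"fn": "apply_moves", "kwargs": {
  "targets": [1,0,2,0,0,0,0,0]
}}

```text
time: 24.62
eef_pos: [610.5, 51.2, -16.2]
ee_rot: [-0.004, 3.135, -0.006]
contact_force: [-0.9, -0.2, 0.6]
gripper_width: 26.2
```

{"fn": "apply_moves", "kwargs": {
  "targets": [0,0,1,0,0,0,0,0]
}}

```text
time: 24.88
eef_pos: [610.6, 51.2, -17.1]
ee_rot: [-0.004, 3.135, -0.006]
contact_force: [-0.3, -0.9, 1.4]
gripper_width: 26.6
```

{"fn": "apply_moves", "kwargs": {
  "targets": [0,0,1,0,0,0,0,0]
}}

```text
time: 25.12
eef_pos: [610.8, 51.2, -17.0]
ee_rot: [-0.004, 3.134, -0.006]
contact_force: [-0.7, -0.4, 0.0]
gripper_width: 26.3
```

{"fn": "apply_moves", "kwargs": {
  "targets": [0,0,1,0,0,0,0,0]
}}

```text
time: 25.38
eef_pos: [610.9, 51.2, -17.0]
ee_rot: [-0.004, 3.134, -0.006]
contact_force: [-1.4, 0.0, 0.0]
gripper_width: 26.6
```

{"fn": "apply_moves", "kwargs": {
  "targets": [0,0,0,0,0,0,0,0,0,0,0,0],
  "claw": 0.5
}}

```text
time: 25.75
eef_pos: [610.9, 51.2, -17.6]
ee_rot: [-0.004, 3.134, -0.006]
contact_force: [0.2, 0.4, -0.0]
gripper_width: 42.5
```

{"fn": "apply_moves", "kwargs": {
  "targets": [0,0,-15,0,0,0,-35,0,0,0,-40,0,26,30,0,0,27,30,0,0,27,30,0,0,27,30,0,0,25,30,0,0,0,0,0,0]
}}

```text
time: 26.88
eef_pos: [476.5, 205.7, 82.1]
ee_rot: [-0.002, 3.125, -0.003]
contact_force: [-0.0, -1.2, -0.2]
gripper_width: 42.5
```

```bash
python3 to.py 478.5 202 -23;python3 - <<'E'
from h import *
c=optics.read_camera("side")
for n,g,z0 in [("flux_bottle",(609,51.5),4),("amber_large",(478.5,202),0)]:
  for k in finder.trace("side",n)[:4]:
    q=fit(c,n,k["pixels"],g,z0)
    print(n,round(k["p"],2),q)
cv2.imwrite(f"pics/side17.png",cv2.resize(c["image"][90:290,280:480,::-1],None,fx=3,fy=3))
E
```

```text
t 26.88 pos [476.5 205.7  82.1] w 42.5 F [-0.  -1.2 -0.2] 
R [[-1.0, -0.001, 0.017], [-0.001, 1.0, -0.002], [-0.017, -0.002, -1.0]] q [ 0.32  0.44  1.84 -0.01  0.84 -1.24]
tool shift [ -0.3  -3.5 105.2]
flux_bottle 0.81 (array([340.24494862,  11.78356526]), 449.0, 585.9375)
flux_bottle 0.71 (array([610.10124594,  49.23377643]), 445.0, 499.875)
flux_bottle 0.65 (array([502.98014273, -12.13712348]), 529.0, 565.3125)
flux_bottle 0.63 (array([531.27503795, 309.89589929]), 146.0, 345.875)
amber_large 0.58 (array([479.26932601, 200.50603339]), 380.0, 416.0)
```

View pics/side17.png

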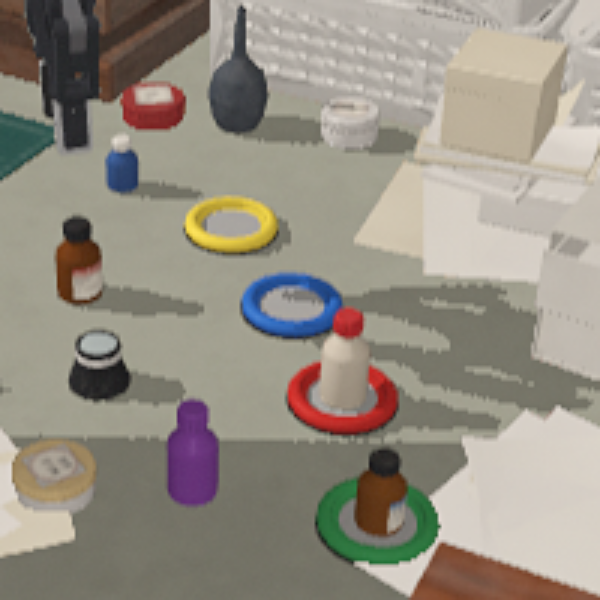

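{"fn": "apply_moves", "kwargs": {
  "targets": [-1,-4,0,0,-1,0,15,0,0,0,30,0,0,0,30,0,0,0,15,0,0,0,5,0,0,0,0,0],
  "claw": 0.75
}}

```text
time: 27.9
eef_pos: [484.4, 196.3, -18.3]
ee_rot: [0.011, 3.124, -0.003]
contact_force: [0.5, 0.7, 0.2]
gripper_width: 64.0
```

```bash
python3 to.py 479 201.5 -23
```

```text
t 27.9 pos [484.4 196.3 -18.3] w 64.0 F [0.5 0.7 0.2] 
R [[-1.0, 0.007, 0.018], [0.007, 1.0, -0.002], [-0.018, -0.002, -1.0]] q [ 0.3   0.62  1.87 -0.01  0.63 -1.25]
tool shift [5.5 5.2 4.6]
```

{"fn": "apply_moves", "kwargs": {
  "targets": [5,5,0,0,0,0,4,0,0,0,0,0]
}}

```text
time: 28.28
eef_pos: [480.1, 202.2, -20.9]
ee_rot: [0.01, 3.121, -0.002]
contact_force: [0.5, -0.1, -0.4]
gripper_width: 63.8
```

{"fn": "apply_moves", "kwargs": {
  "targets": [0,0,0,0,0,0,0,0,0,0,0,0,0,0,0,0,0,0,0,0],
  "claw": 0
}}

```text
time: 28.9
eef_pos: [480.5, 202.3, -20.4]
ee_rot: [0.01, 3.12, -0.001]
contact_force: [-0.9, 1.0, 1.6]
gripper_width: 28.3
```

{"fn": "apply_moves", "kwargs": {
  "targets": [0,0,-5,0,0,0,-20,0,0,0,-30,0,0,0,-20,0,0,0,0,0]
}}

```text
time: 29.52
eef_pos: [478.5, 202.1, 57.0]
ee_rot: [0.01, 3.121, -0.002]
contact_force: [-0.3, 0.2, -1.0]
gripper_width: 28.6
```

```bash
python3 to.py 597 256 60;python3 - <<'E'
from h import *
c=optics.read_camera("side")
cv2.imwrite(f"pics/side18.png",cv2.resize(c["image"][70:270,250:450,::-1],None,fx=3,fy=3))
for n in ("side","top"):
  c=optics.read_camera(n)
  for k in finder.trace(n,"holder_yellow")[:2]:
    cs,_=cv2.findContours(k["pixels"].astype(np.uint8),0,2);m=cv2.fillPoly(np.zeros((400,640),np.uint8),[cv2.convexHull(np.vstack(cs))],1)
    print(n,k["p"],fit(c,"holder_yellow",m,(596,256)))
E
```

```text
t 29.52 pos [478.5 202.1  57. ] w 28.6 F [-0.3  0.2 -1. ] 
R [[-1.0, 0.007, 0.02], [0.007, 1.0, -0.001], [-0.02, -0.001, -1.0]] q [ 0.31  0.48  1.86 -0.01  0.78 -1.24]
tool shift [-118.2   54.7   -0.7]
side 0.61 (array([596.76687135, 251.67404003]), 504.0, 556.0)
```

View pics/side18.png

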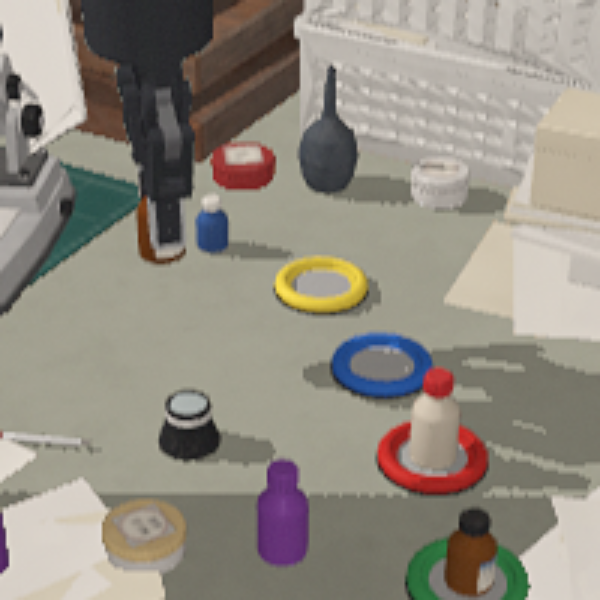

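{"fn": "apply_moves", "kwargs": {
  "targets": [-24,11,0,0,-30,14,0,0,-30,14,0,0,-30,14,0,0,0,0,0,0]
}}

```text
time: 30.4
eef_pos: [592.7, 254.6, 51.5]
ee_rot: [0.011, 3.132, -0.007]
contact_force: [0.1, 0.4, -0.6]
gripper_width: 28.3
```

```bash
python3 to.py 597 255 -5
```

```text
t 30.4 pos [592.7 254.6  51.5] w 28.3 F [ 0.1  0.4 -0.6] 
R [[-1.0, 0.007, 0.01], [0.007, 1.0, -0.005], [-0.01, -0.005, -1.0]] q [ 0.34  0.68  1.5  -0.01  0.95 -1.22]
tool shift [-3.8  0.7 56.5]
```

{"fn": "apply_moves", "kwargs": {
  "targets": [-4,1,15,0,0,0,20,0,0,0,15,0,0,0,0,0]
}}

```text
time: 30.9
eef_pos: [593.8, 253.9, -4.8]
ee_rot: [0.011, 3.138, -0.011]
contact_force: [-1.0, -1.1, -0.8]
gripper_width: 28.3
```

```bash
python3 to.py 597 255 -16;python3 - <<'E'
from h import *
c=optics.read_camera("side")
cv2.imwrite(f"pics/side19.png",cv2.resize(c["image"][90:240,290:440,::-1],None,fx=4,fy=4))
E
```

```text
t 30.9 pos [593.8 253.9  -4.8] w 28.3 F [-1.  -1.1 -0.8] 
R [[-1.0, 0.007, 0.004], [0.007, 1.0, -0.007], [-0.004, -0.007, -1.0]] q [ 0.34  0.76  1.51 -0.01  0.86 -1.22]
tool shift [-3.1  1.2 11.2]
```

View pics/side19.png

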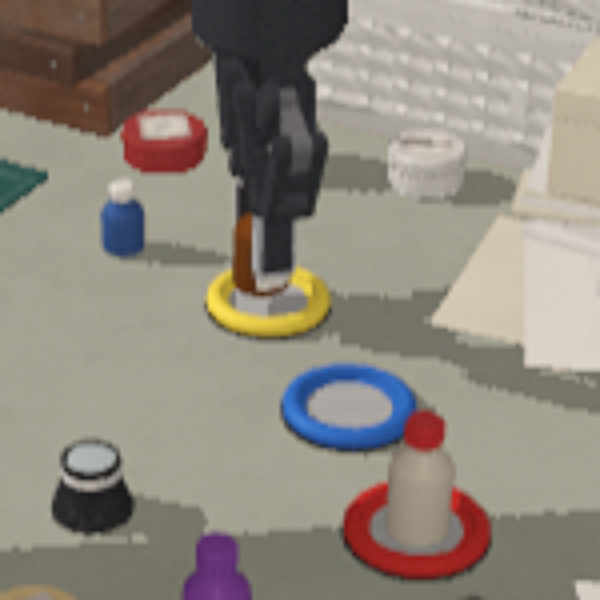

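{"fn": "apply_moves", "kwargs": {
  "targets": [-3,1,0,0,0,0,4,0,0,0,3,0,0,0,0,0]
}}

```text
time: 31.45
eef_pos: [598.5, 255.4, -9.8]
ee_rot: [0.011, 3.134, -0.009]
contact_force: [-0.7, 0.3, -0.4]
gripper_width: 28.5
```

{"fn": "apply_moves", "kwargs": {
  "targets": [0,0,2.5,0,0,0,0,0]
}}

```text
time: 31.7
eef_pos: [598.5, 255.4, -12.3]
ee_rot: [0.011, 3.134, -0.009]
contact_force: [-0.1, -0.0, -1.3]
gripper_width: 28.2
```

{"fn": "apply_moves", "kwargs": {
  "targets": [0,0,1.5,0,0,0,0,0]
}}

```text
time: 31.95
eef_pos: [598.6, 255.4, -13.9]
ee_rot: [0.011, 3.134, -0.009]
contact_force: [0.2, -0.7, 0.2]
gripper_width: 28.2
```

{"fn": "apply_moves", "kwargs": {
  "targets": [0,0,1,0,0,0,0,0]
}}

```text
time: 32.2
eef_pos: [598.6, 255.4, -14.9]
ee_rot: [0.011, 3.134, -0.009]
contact_force: [-0.1, -1.3, -1.1]
gripper_width: 28.2
```

{"fn": "apply_moves", "kwargs": {
  "targets": [0,0,1,0,0,0,0,0]
}}

```text
time: 32.45
eef_pos: [598.6, 255.4, -16.0]
ee_rot: [0.011, 3.134, -0.009]
contact_force: [0.2, 0.3, -0.5]
gripper_width: 28.7
```

{"fn": "apply_moves", "kwargs": {
  "targets": [1,0,1,0,0,0,0,0]
}}

```text
time: 32.7
eef_pos: [598.3, 255.5, -16.2]
ee_rot: [0.011, 3.132, -0.008]
contact_force: [0.5, 1.8, -0.6]
gripper_width: 28.2
```

{"fn": "apply_moves", "kwargs": {
  "targets": [0,0,1,0,0,0,0,0]
}}

```text
time: 32.95
eef_pos: [598.3, 255.5, -16.2]
ee_rot: [0.011, 3.132, -0.008]
contact_force: [-0.6, -0.6, -0.5]
gripper_width: 28.6
```

{"fn": "apply_moves", "kwargs": {
  "targets": [0,0,0,0,0,0,0,0,0,0,0,0],
  "claw": 0.53
}}

```text
time: 33.33
eef_pos: [598.1, 255.6, -16.7]
ee_rot: [0.011, 3.132, -0.008]
contact_force: [0.8, -0.1, -0.2]
gripper_width: 45.2
```

{"fn": "apply_moves", "kwargs": {
  "targets": [0,0,-15,0,0,0,-35,0,0,0,-40,0,20,25,0,0,21,25,0,0,19,23,0,0,0,0,0,0]
}}

```text
time: 34.2
eef_pos: [537.9, 331.9, 82.4]
ee_rot: [0.012, 3.127, -0.003]
contact_force: [1.1, -0.3, 0.0]
gripper_width: 45.3
```

```bash
python3 to.py 535 332.5 -23;python3 - <<'E'
from h import *
c=optics.read_camera("side")
for n,g,z0 in [("amber_large",(596,255),4),("blue_bottle",(535,332),0)]:
  for k in finder.trace("side",n)[:4]:
    q=fit(c,n,k["pixels"],g,z0)
    print(n,round(k["p"],2),q)
cv2.imwrite(f"pics/side20.png",cv2.resize(c["image"][50:250,250:450,::-1],None,fx=3,fy=3))
E
```

```text
t 34.2 pos [537.9 331.9  82.4] w 45.3 F [ 1.1 -0.3  0. ] 
R [[-1.0, 0.008, 0.015], [0.008, 1.0, -0.002], [-0.015, -0.002, -1.0]] q [ 0.48  0.62  1.53 -0.01  0.98 -1.07]
tool shift [  4.4   0.8 105.3]
amber_large 0.81 (array([596.1355408 , 251.59879284]), 319.0, 375.5)
blue_bottle 0.63 (array([535.35689888, 331.71531973]), 162.0, 197.125)
```

View pics/side20.png

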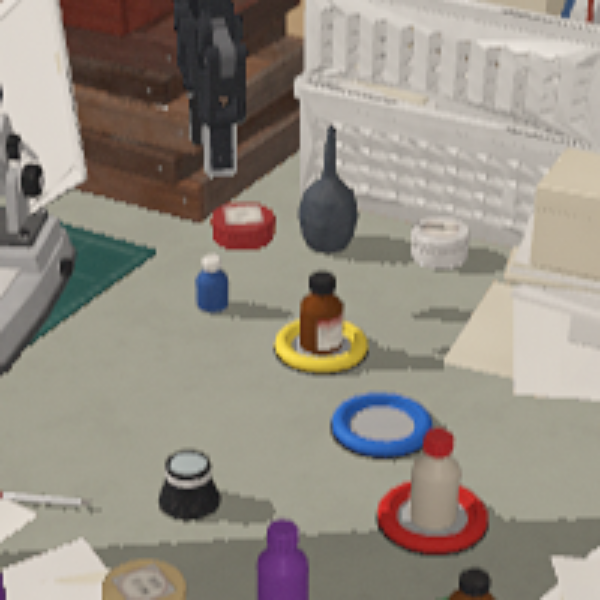

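{"fn": "apply_moves", "kwargs": {
  "targets": [2,0.5,20,0,0,0,30,0,0,0,30,0,0,0,15,0,0,0,4,0,0,0,0,0],
  "claw": 0.7
}}

```text
time: 35.1
eef_pos: [543.7, 326.9, -17.5]
ee_rot: [0.025, 3.123, -0.002]
contact_force: [-0.2, -0.9, -0.1]
gripper_width: 59.8
```

```bash
python3 to.py 535.5 332 -24.5
```

```text
t 35.1 pos [543.7 326.9 -17.5] w 59.8 F [-0.2 -0.9 -0.1] 
R [[-1.0, 0.016, 0.019], [0.016, 1.0, -0.001], [-0.019, -0.001, -1.0]] q [ 0.47  0.76  1.56 -0.01  0.8  -1.07]
tool shift [8.4 5.  6.9]
```

{"fn": "apply_moves", "kwargs": {
  "targets": [4,5,0,0,4,0,0,0,0,0,5,0,0,0,0,0]
}}

```text
time: 35.6
eef_pos: [536.2, 333.2, -20.6]
ee_rot: [0.024, 3.12, 0.001]
contact_force: [-0.5, -0.7, 0.4]
gripper_width: 60.0
```

```bash
python3 to.py 535.5 332 -24.5;python3 - <<'E'
from h import *
c=optics.read_camera("side")
cv2.imwrite(f"pics/side21.png",cv2.resize(c["image"][50:200,250:400,::-1],None,fx=4,fy=4))
E
```

```text
t 35.6 pos [536.2 333.2 -20.6] w 60.0 F [-0.5 -0.7  0.4] 
R [[-1.0, 0.015, 0.021], [0.015, 1.0, 0.0], [-0.021, 0.001, -1.0]] q [ 0.49  0.76  1.57 -0.01  0.79 -1.06]
tool shift [ 0.8 -1.3  3.8]
```

View pics/side21.png

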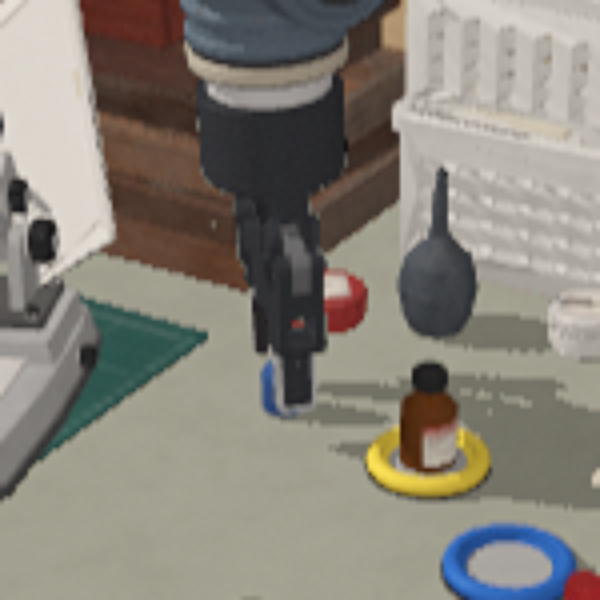

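{"fn": "apply_moves", "kwargs": {
  "targets": [0.5,-1,4,0,0,0,0,0]
}}

```text
time: 35.9
eef_pos: [536.0, 332.2, -24.7]
ee_rot: [0.024, 3.12, 0.001]
contact_force: [1.0, 0.6, -1.2]
gripper_width: 59.9
```

{"fn": "apply_moves", "kwargs": {
  "targets": [0,0,0,0,0,0,0,0,0,0,0,0,0,0,0,0,0,0,0,0],
  "claw": 0
}}

```text
time: 36.52
eef_pos: [536.3, 332.2, -24.6]
ee_rot: [0.025, 3.119, 0.001]
contact_force: [-0.2, -0.0, -0.9]
gripper_width: 21.8
```

{"fn": "apply_moves", "kwargs": {
  "targets": [0,0,-5,0,0,0,-20,0,0,0,-35,0,0,0,-40,0,0,0,-5,0,0,0,0,0]
}}

```text
time: 37.28
eef_pos: [534.1, 332.3, 88.4]
ee_rot: [0.024, 3.117, 0.003]
contact_force: [0.6, 0.2, -0.3]
gripper_width: 21.9
```

```bash
python3 to.py 611 149.5 85;python3 - <<'E'
from h import *
c=optics.read_camera("side")
cv2.imwrite(f"pics/side22.png",cv2.resize(c["image"][50:200,250:400,::-1],None,fx=4,fy=4))
for n in ("side","top"):
  c=optics.read_camera(n)
  for k in finder.trace(n,"holder_blue")[:2]:
    cs,_=cv2.findContours(k["pixels"].astype(np.uint8),0,2);m=cv2.fillPoly(np.zeros((400,640),np.uint8),[cv2.convexHull(np.vstack(cs))],1)
    print(n,k["p"],fit(c,"holder_blue",m,(610,149)))
E
```

```text
t 37.27 pos [534.1 332.3  88.4] w 21.9 F [ 0.6  0.2 -0.3] 
R [[-1.0, 0.016, 0.024], [0.016, 1.0, 0.002], [-0.024, 0.002, -1.0]] q [ 0.49  0.6   1.54 -0.01  0.97 -1.06]
tool shift [ -79.7 -181.6    4.9]
side 0.63 (array([608.79472792, 147.55119416]), 604.0, 688.6875)
side 0.26 (array([577.89914636, 558.88338664]), 36.0, 323.5625)
top 0.58 (array([609.4810084 , 151.30973251]), 794.0, 816.625)
```

View pics/side22.png

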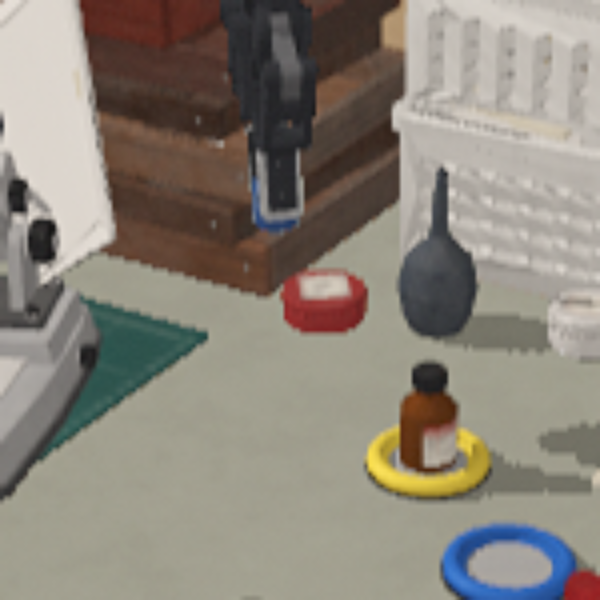

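{"fn": "apply_moves", "kwargs": {
  "targets": [-10,-24,0,0,-13,-31,0,0,-13,-31,0,0,-13,-31,0,0,-13,-31,0,0,-12,-30,0,0,0,0,0,0]
}}

```text
time: 38.4
eef_pos: [604.6, 147.1, 82.6]
ee_rot: [0.023, 3.128, -0.003]
contact_force: [-0.7, 0.4, -0.3]
gripper_width: 21.8
```

```bash
python3 to.py 610 149.8 0
```

```text
t 38.4 pos [604.6 147.1  82.6] w 21.8 F [-0.7  0.4 -0.3] 
R [[-1.0, 0.015, 0.014], [0.015, 1.0, -0.002], [-0.014, -0.002, -1.0]] q [ 0.17  0.6   1.56 -0.    0.97 -1.39]
tool shift [-4.2  2.9 82.7]
```

{"fn": "apply_moves", "kwargs": {
  "targets": [-3,3,20,0,0,0,30,0,0,0,20,0,0,0,8,0,0,0,0,0]
}}

```text
time: 39.02
eef_pos: [605.9, 154.0, -3.5]
ee_rot: [0.017, 3.133, -0.003]
contact_force: [-0.0, 0.4, -0.1]
gripper_width: 21.8
```

```bash
python3 to.py 610 149.8 -20;python3 - <<'E'
from h import *
c=optics.read_camera("side")
cv2.imwrite(f"pics/side23.png",cv2.resize(c["image"][110:260,310:460,::-1],None,fx=4,fy=4))
E
```

```text
t 39.02 pos [605.9 154.   -3.5] w 21.8 F [-0.   0.4 -0.1] 
R [[-1.0, 0.011, 0.009], [0.011, 1.0, -0.002], [-0.009, -0.002, -1.0]] q [ 0.18  0.73  1.58 -0.    0.82 -1.38]
tool shift [-4.  -4.2 16.5]
```

View pics/side23.png

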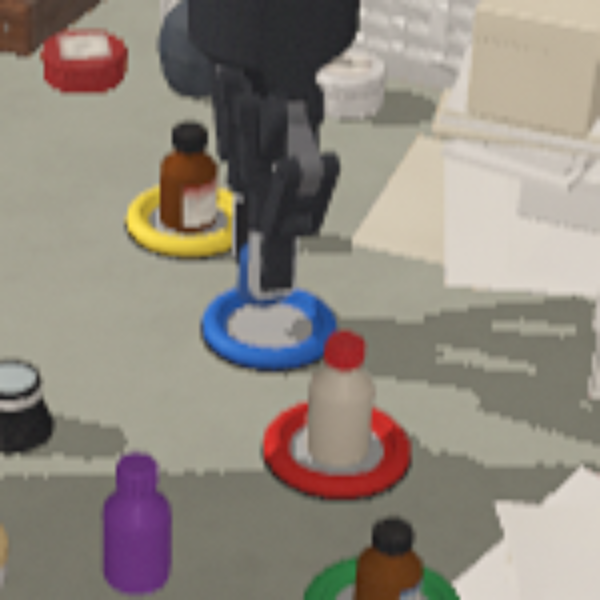

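Next, centre it and lower (expected seat about −20.7).

{"fn": "apply_moves", "kwargs": {
  "targets": [-3.5,-4,0,0,0,0,5,0,0,0,4,0,0,0,0,0]
}}

```text
time: 39.58
eef_pos: [611.1, 150.0, -10.8]
ee_rot: [0.018, 3.129, -0.002]
contact_force: [0.9, -0.3, -0.1]
gripper_width: 22.0
```

{"fn": "apply_moves", "kwargs": {
  "targets": [0,0,3,0,0,0,0,0]
}}

```text
time: 39.83
eef_pos: [611.1, 150.0, -14.0]
ee_rot: [0.018, 3.129, -0.002]
contact_force: [0.5, 0.5, -0.7]
gripper_width: 22.1
```

{"fn": "apply_moves", "kwargs": {
  "targets": [0,0,2,0,0,0,0,0]
}}

```text
time: 40.08
eef_pos: [611.2, 150.0, -16.0]
ee_rot: [0.017, 3.129, -0.002]
contact_force: [-0.9, -0.9, -0.2]
gripper_width: 21.9
```

{"fn": "apply_moves", "kwargs": {
  "targets": [0,0,1,0,0,0,0,0]
}}

```text
time: 40.33
eef_pos: [611.2, 150.0, -17.1]
ee_rot: [0.017, 3.129, -0.002]
contact_force: [-0.4, -1.1, -0.3]
gripper_width: 22.1
```

{"fn": "apply_moves", "kwargs": {
  "targets": [0,0,1,0,0,0,0,0]
}}

```text
time: 40.58
eef_pos: [611.3, 150.0, -18.1]
ee_rot: [0.018, 3.129, -0.002]
contact_force: [0.1, 0.6, -0.1]
gripper_width: 22.0
```

{"fn": "apply_moves", "kwargs": {
  "targets": [1,0,1,0,0,0,0,0]
}}

```text
time: 40.83
eef_pos: [610.2, 150.0, -19.2]
ee_rot: [0.017, 3.129, -0.002]
contact_force: [0.5, 0.2, -0.1]
gripper_width: 22.3
```

{"fn": "apply_moves", "kwargs": {
  "targets": [0,0,1,0,0,0,0,0]
}}

```text
time: 41.08
eef_pos: [610.2, 150.0, -20.2]
ee_rot: [0.017, 3.129, -0.002]
contact_force: [-0.1, 0.2, -1.1]
gripper_width: 22.0
```

{"fn": "apply_moves", "kwargs": {
  "targets": [0,0,1,0,0,0,0,0]
}}

```text
time: 41.32
eef_pos: [610.5, 150.1, -20.5]
ee_rot: [0.017, 3.128, -0.002]
contact_force: [-0.0, 0.1, -0.7]
gripper_width: 21.7
```

{"fn": "apply_moves", "kwargs": {
  "targets": [0,0,1,0,0,0,0,0]
}}

```text
time: 41.58
eef_pos: [610.8, 150.1, -20.5]
ee_rot: [0.017, 3.128, -0.002]
contact_force: [-0.6, -0.5, 0.2]
gripper_width: 21.5
```

Seated. Release and retreat upward.

{"fn": "apply_moves", "kwargs": {
  "targets": [0,0,0,0,0,0,0,0,0,0,0,0],
  "claw": 0.47
}}

```text
time: 41.95
eef_pos: [610.8, 150.1, -20.9]
ee_rot: [0.017, 3.128, -0.002]
contact_force: [-0.8, -0.3, -0.1]
gripper_width: 40.2
```

{"fn": "apply_moves", "kwargs": {
  "targets": [0,0,-15,0,0,0,-35,0,0,0,-40,0,0,0,-40,0,45,20,-10,0,45,20,0,0,45,20,0,0,45,20,0,0,0,0,0,0]
}}

```text
time: 43.08
eef_pos: [426.0, 234.6, 129.1]
ee_rot: [0.019, 3.119, 0.003]
contact_force: [0.1, -0.6, -0.1]
gripper_width: 40.1
```

```bash
python3 to.py;python3 - <<'E'
from h import *
G={"flux_bottle":(609,51.5,4),"blue_bottle":(609,150,4),"amber_large":(596,255,4),"amber_small":(593,-56,4),"loupe":(471,101,0),"gold_tin":(430,14,0)}
for cam in("side","top"):
  c=optics.read_camera(cam)
  for n,(x,y,z0) in G.items():
    for k in finder.trace(cam,n)[:4]:
      q=fit(c,n,k["pixels"],(x,y),z0)
      if np.hypot(*(q[0]-[x,y]))<40: print(cam,n,round(k["p"],2),q[0].round(1))
  cv2.imwrite(f"pics/{cam}24.png",cv2.resize(c["image"][90:290,250:480,::-1] if cam=="side" else c["image"][100:300,200:460,::-1],None,fx=3,fy=3))
E
```

```text
t 43.08 pos [426.  234.6 129.1] w 40.1 F [ 0.1 -0.6 -0.1] 
R [[-1.0, 0.012, 0.022], [0.012, 1.0, 0.002], [-0.022, 0.002, -1.0]] q [ 0.41  0.31  1.89 -0.01  0.91 -1.14]
side flux_bottle 0.68 [609.9  49. ]
side blue_bottle 0.67 [610.9 149.2]
side amber_large 0.88 [598.  254.2]
side amber_small 0.87 [593.6 -57.9]
side loupe 0.74 [471.7  98.2]
side gold_tin 0.93 [430.4  15. ]
top flux_bottle 0.47 [610.6  49.7]
top amber_small 0.73 [592.9 -57.4]
top loupe 0.67 [469.3 104.7]
top gold_tin 0.78 [429.2  13.3]
```

View pics/side24.png

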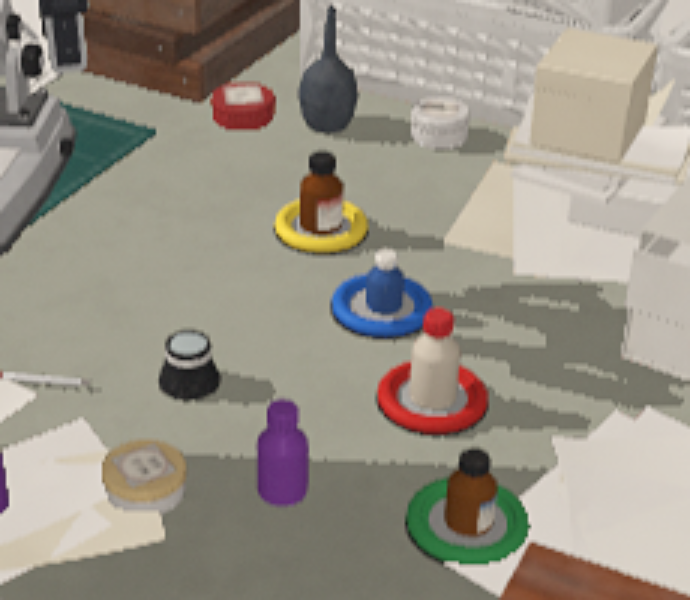

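View pics/top24.png

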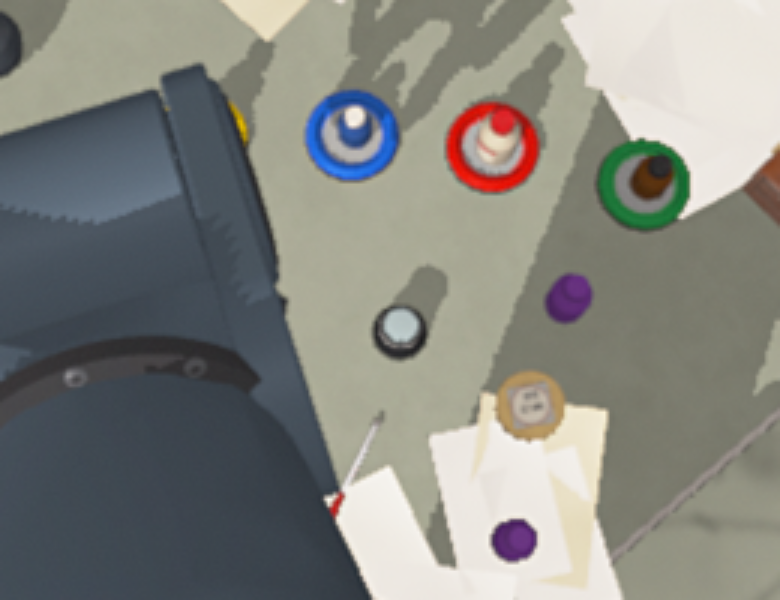

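```bash
python3 -c "
from cell import r,close_job
s=r.read_state();print(s['time'],s['contact_force'],abs(s['qd']).max());print(close_job())"
```

```text
43.775 [ 0.0461145  -1.07020885  0.59253544] 0.002747795256981183
the job is handed in; nothing more can be done
None
```

All four bottles are standing upright in their own holders, and the job was handed in at about 44 s. I moved the smaller amber bottle out of the red holder into the green one first. The flux bottle then went into red, the larger amber into yellow and the blue bottle into blue. Each was lowered in about 1 mm steps until it stopped on the holder floor, then released.

- **Final positions:** in the last side picture every bottle stands inside its rim, within about 4 mm of the holder's centre. The top picture confirms this for flux, blue and small amber. The arm hid the large amber there, so only the side camera checked it.
- **Bystanders:** the loupe and the tin measured within about 3 mm of where they started, which is within measurement noise. The purple look-alikes were not touched.
- **Robot:** at hand-in the arm was at rest and clear of everything, with about 1 N of sensor noise on the wrist.

**TCP height disagreed:** the TCP height the robot reports did not match the cameras. The real fingertips sat about 35 mm higher than reported. I confirmed this with a light touch of the shut fingers on the bare bench (about 2 N, reported height −35.5 mm) and corrected all heights for it.

**Gripper width:** the reported opening while holding a bottle was about 1.5–2 mm less than the bottle's stated diameter, but every hold was firm.

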